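Unload the vise and hang the helmet hangers on the hook board

TASK

Slide the vise jaw well open, lift the finished helmet hanger out of it, and hang it and every other helmet hanger standing on the bench on the hook board, one to a stud: run its side slot sideways onto the stud's stem behind the head, arm pointing away from the board, and let it down until the stud is at the top of the slot. Leave the empty vise fully shut, with the hangers hanging plumb and still, and do not disturb the tape roll, the parts case, the cleaner bottle or the tape measure.

Things in the scene. Friction and masses are not known exactly. Their poses are not given: they have to be found in the camera images.
- hook_board: fixed plywood board 350 wide (y), 18 thick, 78 to 205 above the bench, uprights behind it no taller. Origin on the bench under the middle of its front face (plane x = 0, looking along +x); y along the board, z up. Four steel studs stick out along +x, 190 up, at y = -135, -45, 45, 135: stem 8 dia, 16 long, then a head 18 dia, 5 thick, too big for a hanger's slot (all mm)
- stud1 (a point): middle of the stem of stud 1 (y = -135 mm on the board), 8 mm in front of the board's face, 190 mm above the bench. Axes as the board's. A hanger (8 mm thick) comes in between face and head moving along +y of the board, so it needs about 30 mm of free room on the stud's -y side. Hung, its slot point lies within a few mm of this point and its foot leans on the board
- stud2 (a point): the same for stud 2 (y = -45 mm)
- stud3 (a point): the same for stud 3 (y = 45 mm)
- stud4 (a point): the same for stud 4 (y = 135 mm)
- vise: blue-grey drill vise bolted to the bench. Origin on the bench under its middle; z up; x = slide direction, from the fixed jaw to the U-shaped pull handle. Bed 165 long (x -80 to 85), 100 wide (y), 30 high; fixed jaw 70 high, face at x = -50. Side lugs reach y = +-82, 18 high. At the start hanger1 stands on the bed, held by its edges between the jaws, its arm pointing to the vise's +y (mm)
- vise_jaw (a joint): gap in m from the fixed jaw's face to the sliding jaw's upper part (lip): 0 shut, 0.09 most, about 0.047 at the start. The sliding jaw is 28 mm thick (x), 100 wide, top 70 mm above the bench. Its lip overhangs the hanger's arm by 4 mm, so the hanger cannot lift until the jaw has gone back (5 mm at least, better 20). It slides with about 5 N of friction and stays where left
- vise_handle (a point): middle of the cross bar of the vise's U-shaped pull handle, which moves with the sliding jaw: a level steel bar 14 mm in diameter along y of the vise, 58 mm above the bench, 55 mm behind the back of the sliding jaw, carried at its ends by two 12 mm rods, with 64 mm clear between them. Pinch the bar from above across it (along the slide) at its middle, or push it
- hanger1: helmet hanger, an L of orange 8 mm aluminium, about 0.3 kg; starts in the vise. Upright plate 42 wide (y), 8 thick (x -4 to 4), 175 tall; at its foot an arm with a black pad, 50 wide, 8 thick, runs along +x to x = 72 and ends in a lip 22 high, 42 wide. Origin on the underside below the plate's middle; z up when standing or hung. Above z = 130 the plate is plain: pinch it there across its thickness (mm)
- slot1 (a point): point on hanger1 at mid thickness and width, 110 mm above its underside: where the stud's axis lies when hung. The J slot through the plate (along x): a level channel, z = 80 to 98 mm from the underside, open at the plate's +y edge, runs in to the middle; there a channel 13 mm wide (y -6.5 to 6.5) goes up to a closed top at z = 114 mm. Axes as the hanger's
- hanger2: helmet hanger just like hanger1, standing upright on its arm on the bench at the start; absent in some runs
- hanger3: helmet hanger just like hanger1, standing upright on its arm on the bench at the start; absent in some runs
- hanger4: helmet hanger just like hanger1, standing upright on its arm on the bench at the start; absent in some runs
- slot2 (a point): the slot point of hanger2, as slot1; absent with its hanger
- slot3 (a point): the slot point of hanger3, as slot1; absent with its hanger
- slot4 (a point): the slot point of hanger4, as slot1; absent with its hanger
- tape_roll: bystander: roll of white athletic tape lying flat, 60 mm across, 38 mm high; origin at the centre of its underside
- parts_case: bystander: flat red parts case with a clear lid, 100 x 140 x 32 mm; origin at the centre of its underside
- cleaner: bystander: blue bottle of cleaner, 52 mm across, 170 mm tall; origin at the centre of its underside
- tape_measure: bystander: green tape measure, 36 x 66 x 62 mm high; origin at the centre of its underside
Mind the look-alikes: they are no part of the job. Of the things that look like the vise, the smaller one is meant. What is shaped like the hanger3 but turquoise is not meant.

How it is judged:
By the outcome, as a careful person would: the job done as asked, in the order asked, and still so for the second after the job is handed in, with the robot touching nothing.
Of hanger2, hanger3, hanger4 only 1 to 3 are there at a start; the rules pass over those that are not, and their reading is None.
At some moment in a run one of hanger2, hanger3, hanger4 may be knocked a few centimetres aside while the robot is not near it.
It also fails if it takes over 210 s, if anything falls off the work surface, if the arm or the gripper's body presses on something with over 40 N, if the wrist force passes 120 N, or if a joint passes its speed limit or range.

ROBOT

A 6-joint arm with a two-finger parallel gripper is mounted at the origin on the work surface. World frame = base frame: x ahead of the robot, y to its left, z up, the work surface at z = 0. Lengths are in m, angles in rad, forces in N, time in s.
With the tool pointing down it reaches from about 0.275 to 0.775 m from the base axis. Payload 14.6 kg.
Tool frame: the origin (TCP) lies on the centre line of the jaws, within the pads' length; the fingertips stand 11 mm ahead of it and the grasp point (between the pads) lies 8 mm behind it; x points along the fingers, y is the direction in which the jaws open and shut, and the axes are right-handed (so a half turn about x gives the same grasp; the last joint's range is limited). The gripper opens to 85 mm and grips with 20 to 120 N. Pads are 22 mm wide; open, the fingers measure 114 mm over their backs; the gripper's body (76 mm by 85 mm) begins 54 mm behind the grasp point. The pads swing forward as they close: fully open they stand 13 mm farther back than shut.
Start: joints at [-1.353, 0.263, -0.048, 1.259, 0, 1.415], TCP at [0.191, -0.489, 0.217] pointing down, gripper open.
Joint ranges: [-2.65, 2.65], [-0.89, 1.7], [-1.18, 1.37], [-2.13, 2.11], [-1.35, 1.29], [-3.14, 3.14]. Speed limits (rad/s): [1.89, 1.89, 2.57, 2.79, 3.14, 3.14].

INTERFACE

Orientations are given as a unit quaternion [x, y, z, w].
In Python, from station import manip, capture gives the robot as it stands.
- The arm moves only by the tool move_arm, never from a script. Its argument "targets" is a list of rows, each a list of 4 numbers: the shift along the world's x, y, z scaled (see below), then the turn about the world's z scaled (see below). A call has 1 to 20 rows; each row shifts and turns the pose as measured when the row begins; what a row does not reach is not made up. The controller multiplies each number of a shift by 30 mm and each number of a turn by 5 degrees. A row lasts 1/12 s, in which the tool goes at most 41.7 mm and 7.16 degrees, less where a joint would pass 70% of its speed; a pose out of reach is approached as far as the arm can. A call with a number of a shift or a turn outside -1 to 1 is refused whole. A call with a gripper value outside its range is refused whole. "hand" is the gripper command: -1 is fully open, 1 is shut, values between are in proportion, set as the call begins (left out, the last holds). The fingers move at their own pace and stop on an object; "squeeze" is the grip in N (left out, the last holds). Time passes only in rows, so rows that do not move let the fingers close. It gives the time, the measured TCP pose, the force and the opening at its end, in the units of the state.
- manip.get_obs(): the state, without advancing time (a new reading comes with each control period).
- capture(name): name is "scene" or "top"; returns a dict with "img" (480x640x3 uint8, red, green, blue), "intrinsics" (3x3 intrinsics, pixels), "T" (4x4, takes a point from camera to world coordinates). Camera axes: x right, y down, z forward; pixel columns grow to the right and rows downward; lengths in m; the calibration is good to about 2 mm. A picture is of the moment at which its call begins. There is no depth.
- manip.close_job(): hands the job in, once; it reports no verdict.
The state is a dict: "t": time; "qpos": joint angles; "joint_velocities": joint speeds; "tau": joint torques, N m; "tool_pos": TCP position; "tcp_rot": TCP orientation; "contact_force": force on the tool from outside, world axes, zero at the start; "ft_torque": the same for the moment, N m; "gripper_width": finger opening in m.
Only numpy, scipy, OpenCV 4.12 (cv2) and the standard library are available. Lean on these libraries where they do the work, as an engineer would, in place of code of your own. Each camera call takes 0.05 s, during which the arm holds its last target.

## Working session

There is one attempt and no reset: what is moved stays moved. The work goes in short steps, Python scripts to look and compute and a tool call to move; the robot and the scene stay as the last step left them, time stands still between calls to the robot, and variables do not carry over. Pictures are saved under pics/ and viewed, and the job is handed in when it is done.

Besides the shell and the picture viewer there is one more tool, called after "Call:" as a command line: name --pt "numbers of a row" for each row, then --argument value for the rest. move_arm: Moves the arm, as the interface text tells. Its arguments: {"type":"object","properties":{"targets":{"type":"array"},"hand":{"type":"number"},"squeeze":{"type":"number"}},"required":["targets"]}

```bash
ls; mkdir -p pics; cat > h.py <<'E'
import numpy as np, cv2
from station import manip, capture
def snap(n,f=None):
    c=capture(n); 
    if f: cv2.imwrite('pics/'+f,c['img'][:,:,::-1])
    return c
def proj(c,P):
    P=np.atleast_2d(P); T=np.linalg.inv(c['T']); q=P@T[:3,:3].T+T[:3,3]; q=q@np.array(c['intrinsics']).T
    return q[:,:2]/q[:,2:]
def ray(c,u,v):
    d=np.linalg.inv(c['intrinsics'])@np.array([u,v,1.]); T=np.array(c['T']); return T[:3,3],T[:3,:3]@d
def onz(c,u,v,z):
    o,d=ray(c,u,v); return o+d*(z-o[2])/d[2]
E
python3 - <<'E'
from h import *
for n in('scene','top'):
    c=snap(n,n+'0.png'); print(n,np.round(c['T'],3).tolist(),np.round(c['intrinsics'],1).tolist())
o=manip.get_obs(); print(o)
E
```

```text
pics
scene [[-0.247, 0.686, -0.685, 1.268], [0.969, 0.166, -0.183, 0.208], [-0.012, -0.709, -0.705, 0.915], [0.0, 0.0, 0.0, 1.0]] [[458.4, 0.0, 322.9], [0.0, 458.4, 242.0], [0.0, 0.0, 1.0]]
top [[0.011, -0.985, 0.171, 0.242], [-1.0, -0.012, -0.005, 0.009], [0.007, -0.171, -0.985, 1.642], [0.0, 0.0, 0.0, 1.0]] [[594.4, 0.0, 319.0], [0.0, 594.4, 241.9], [0.0, 0.0, 1.0]]
{'t': 0.1, 'qpos': array([-1.35328948e+00,  2.63477255e-01, -4.88738148e-02,  1.25940269e+00,
        2.61030575e-05,  1.41551415e+00]), 'joint_velocities': array([ 0.0018694 , -0.00117756,  0.00183237, -0.00135708, -0.00109716,
       -0.00148174]), 'tau': array([ 3.82786282e-03, -6.38574529e+01,  3.85064685e+01,  1.00929709e-02,
       -5.83502492e-05, -1.51571658e-05]), 'tool_pos': array([ 0.19116665, -0.48867773,  0.21637195]), 'tcp_rot': array([-0.69485744, -0.13137756,  0.69486006, -0.13070031]), 'contact_force': array([-0.73152251, -0.23283734,  0.00229536]), 'ft_torque': array([ 0.00606068, -0.02624088,  0.03582944]), 'gripper_width': 0.08564543312757499}
```

View pics/scene0.png

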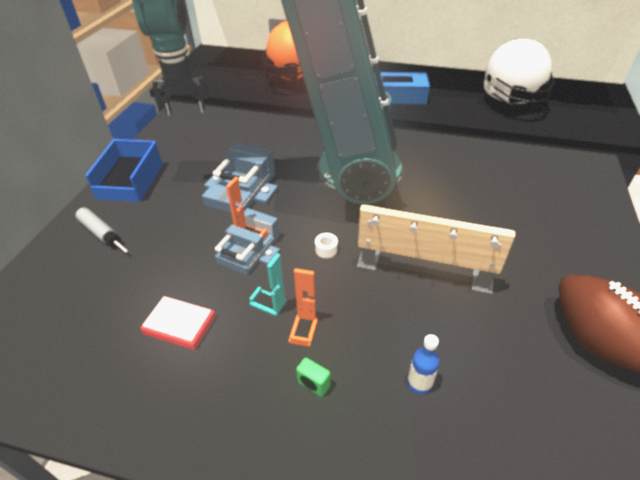

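View pics/top0.png

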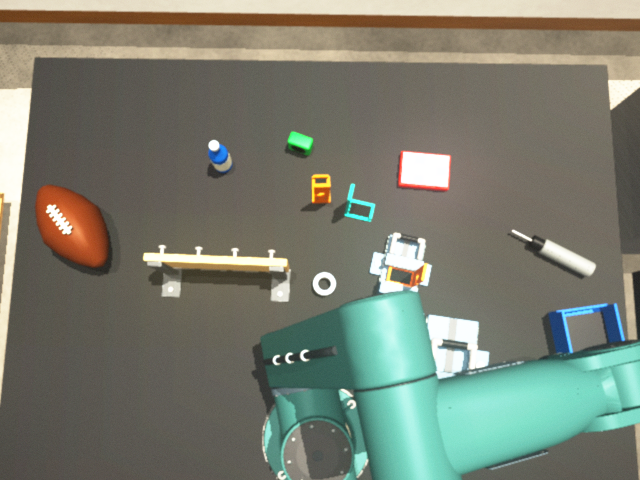

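```bash
python3 - <<'E'
from h import *
a=cv2.imread('pics/scene0.png');b=cv2.imread('pics/top0.png')
def crop(im,x0,y0,x1,y1,s,f): cv2.imwrite('pics/'+f,cv2.resize(im[y0:y1,x0:x1],None,fx=s,fy=s,interpolation=cv2.INTER_CUBIC))
crop(a,190,130,350,350,2.7,'s_v.png')
crop(a,340,190,520,300,4.4,'s_b.png')
crop(b,130,230,330,310,4,'t_b.png')
crop(b,290,160,450,300,5,'t_v.png') if 0 else crop(b,290,160,450,310,4,'t_v.png')
E
```

```text
(no output)
```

View pics/s_v.png

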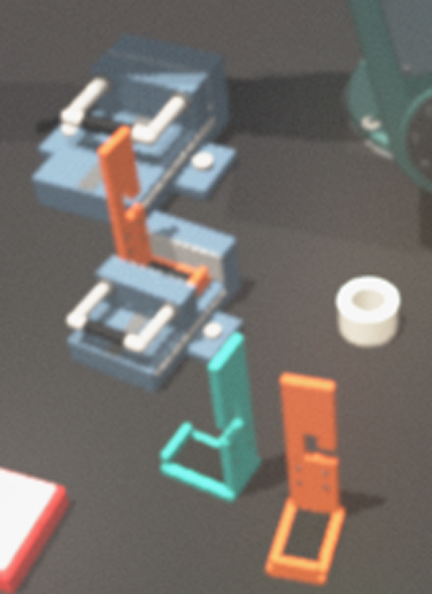

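View pics/s_b.png

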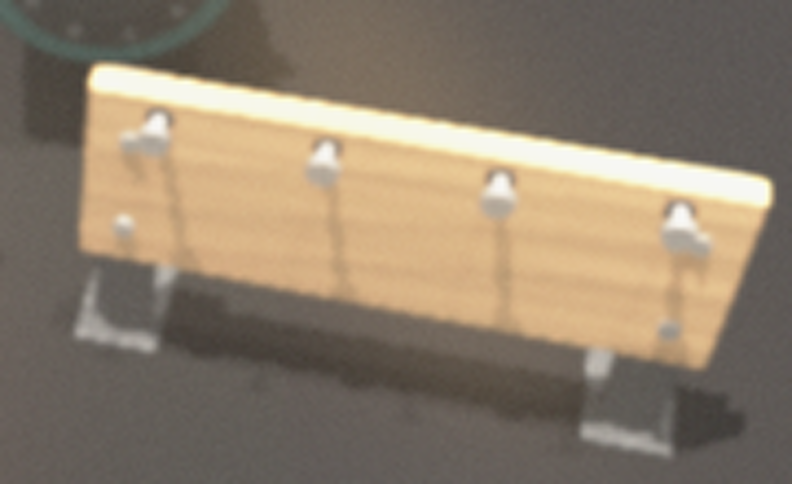

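View pics/t_b.png

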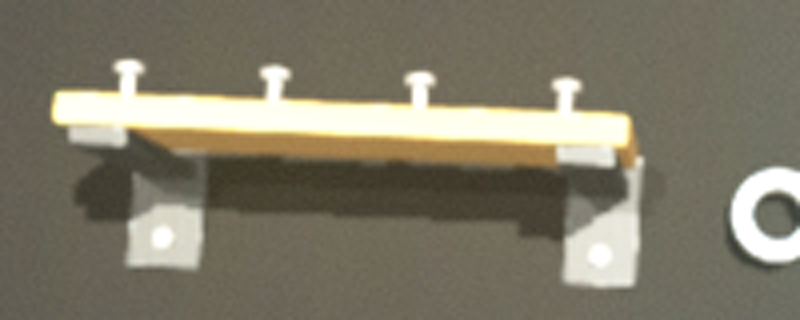

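View pics/t_v.png

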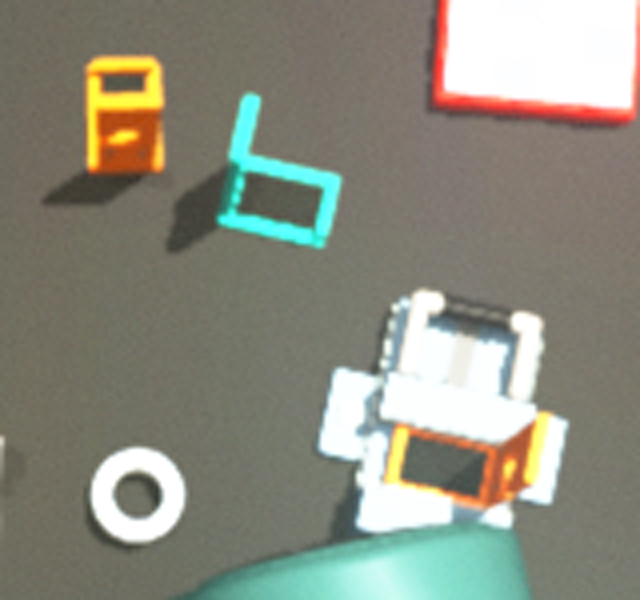

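```bash
cat >> h.py <<'E'
def tri(cs,ct,ps,pt):
    A=[];B=[]
    for c,p in((cs,ps),(ct,pt)):
        o,d=ray(c,*p); d=d/np.linalg.norm(d); M=np.eye(3)-np.outer(d,d); A.append(M);B.append(M@o)
    P=np.linalg.solve(sum(A),sum(B)); 
    e=[np.linalg.norm(A[i]@P-B[i]) for i in(0,1)]
    return P,max(e)
E
python3 - <<'E'
from h import *
cs=snap('scene');ct=snap('top')
S=lambda x,y:(340+x/4.4-.4,190+y/4.4-.4)
T=lambda x,y:(130+x/4-.4,230+y/4-.4)
print('corners front z=.205: top',onz(ct,*T(52,92),.205),onz(ct,*T(632,114),.205))
print(' scene', onz(cs,*S(768,207),.205),onz(cs,*S(88,93),.205))
for n,s,t in(('s4head',S(680,238),T(129,65)),('s3',S(497,205),T(275,72)),('s2',S(322,176),T(420,78)),('s1',S(152,145),T(567,84))): 
    print(n,tri(cs,ct,s,t))
S=lambda x,y:(190+x/2.7-.4,130+y/2.7-.4)
T=lambda x,y:(290+x/4-.4,160+y/4-.4)
print('h2 top L(-y) R', onz(cs,*S(282,378),.175),onz(cs,*S(335,380),.175), 'top', onz(ct,*T(88,104),.175),onz(ct,*T(163,104),.175))
print('h1 top near far', onz(cs,*S(105,158),.205),onz(cs,*S(124,130),.205),'top', onz(ct,*T(543,412),.205), onz(ct,*T(528,492),.205))
print('handle',tri(cs,ct,S(108,332),T(478,312)))
print('handle', onz(ct,*T(430,300),.065),onz(ct,*T(525,322),.065))
E
```

```text
corners front z=.205: top [0.46058316 0.43213564 0.205     ] [0.45121356 0.07802128 0.205     ]
 scene [0.46317605 0.42934716 0.205     ] [0.45729402 0.08151668 0.205     ]
s4head (array([0.48024458, 0.39011338, 0.19035299]), np.float64(0.00010069762832149443))
s3 (array([0.477015  , 0.29976749, 0.18989062]), np.float64(5.1080828342313984e-05))
s2 (array([0.47458825, 0.21026769, 0.18832905]), np.float64(0.0001118321710959481))
s1 (array([0.47186142, 0.11956896, 0.18843835]), np.float64(0.0001849733579899785))
h2 top L(-y) R [ 0.64619599 -0.02421598  0.175     ] [0.63821418 0.01756769 0.175     ] top [0.6427957  0.02207395 0.175     ] [ 0.6434028  -0.02568332  0.175     ]
h1 top near far [ 0.44925724 -0.25332996  0.205     ] [ 0.40506172 -0.25235627  0.205     ] top [ 0.44409761 -0.25847181  0.205     ] [ 0.39498491 -0.24838577  0.205     ]
handle (array([ 0.53197258, -0.24173817,  0.05907256]), np.float64(0.0012141192578984325))
handle [ 0.53916999 -0.20963398  0.065     ] [ 0.52485271 -0.27358166  0.065     ]
```

```bash
cat >> h.py <<'E'
from scipy.spatial.transform import Rotation as R
def st():
    o=manip.get_obs(); M=R.from_quat(o['tcp_rot']).as_matrix()
    print('t%.1f'%o['t'],'pos',np.round(o['tool_pos'],4),'ax',np.round(M[:,0],3),'ytool deg %.2f'%np.degrees(np.arctan2(M[1,1],M[0,1])),'q6 %.2f'%o['qpos'][5],'F',np.round(o['contact_force'],1),'w %.4f'%o['gripper_width'])
    return o
E
python3 -c "
from h import *
o=st();print(o['qpos'])"
```

```text
t0.2 pos [ 0.1912 -0.4888  0.2165] ax [-0.     0.001 -1.   ] ytool deg -68.64 q6 1.42 F [ 0.3 -0.1 -0.9] w 0.0854
[-1.35332638e+00  2.63383748e-01 -4.86987812e-02  1.25936580e+00
  4.54806487e-07  1.41549554e+00]
```

Call:
move_arm --pt "0.9 0 0.2 1" --pt "0.9 0 0.2 1" --pt "0.9 0 0.2 1" --pt "0.9 0 0.2 1" --pt "0.9 0 0.2 1" --pt "0.9 0 0 1" --pt "0.9 0 0 1" --pt "0.9 0 0 1" --pt "0.9 0.2 0 1" --pt "0.9 0.5 0 1" --pt "0.9 0.7 0 1" --pt "0.9 0.9 0 0.26" --pt "0.2 0.9 0 0" --pt "0 0.9 0 0" --pt "0 0.9 0 0" --pt "0 0.9 0 0" --pt "0 0.5 0 0" --pt "0 0 0 0" --hand 0 --squeeze 40

```text
t: 1.7
tool_pos: [0.5359, -0.2853, 0.2407]
tcp_rot: [-0.539, -0.459, 0.541, -0.453]
contact_force: [-0.4, -0.1, 0.2]
gripper_width: 0.0428
```

```bash
python3 -c "
from h import *
st();c=snap('top','t1.png');c=snap('scene','s1.png')"
```

```text
t1.7 pos [ 0.5359 -0.2853  0.2407] ax [-0.008  0.005 -1.   ] ytool deg -9.63 q6 1.12 F [-0.4 -0.1  0.2] w 0.0428
```

View pics/t1.png

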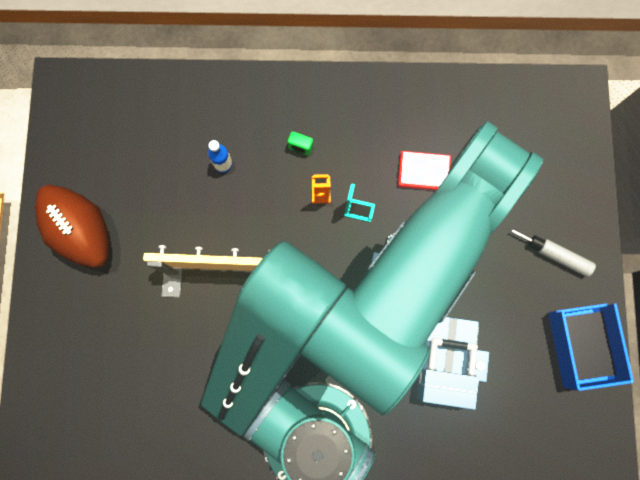

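View pics/s1.png

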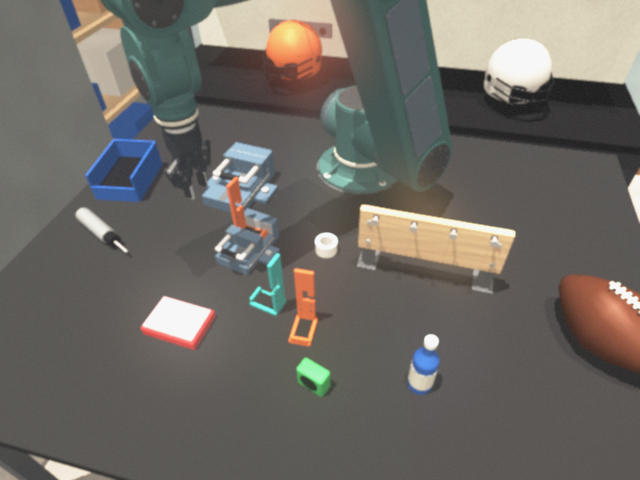

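```bash
python3 -c "
from h import *
st();c=snap('top');d=snap('scene');p=manip.get_obs()['tool_pos'];print(proj(c,p),proj(d,p))"
```

```text
t1.8 pos [ 0.5359 -0.2878  0.2406] ax [-0.007  0.004 -1.   ] ytool deg -9.71 q6 1.11 F [ 0.8 -0.1  0.5] w 0.0427
[[439.91658621 223.01348416]] [[197.45462249 196.41702002]]
```

Call:
move_arm --pt "-0.13 0.8 0 -0.52" --pt "0 0.74 0 0" --pt "0 0 0 0" --pt "0 0 -1 0" --pt "0 0 -1 0" --pt "0 0 -1 0" --pt "0 0 0 0" --pt "0 0 0 0"

```text
t: 2.57
tool_pos: [0.5324, -0.2525, 0.147]
tcp_rot: [-0.553, -0.441, 0.555, -0.438]
contact_force: [0.0, 0.3, 1.1]
gripper_width: 0.0425
```

```bash
python3 -c "
from h import *
st();c=snap('scene','s2.png');i=c['img'][130:350,140:340,::-1];cv2.imwrite('pics/s2c.png',cv2.resize(i,None,fx=2.7,fy=2.7,interpolation=2))"
```

```text
t2.6 pos [ 0.5324 -0.2525  0.147 ] ax [-0.005  0.002 -1.   ] ytool deg -13.10 q6 1.22 F [0.  0.3 1.1] w 0.0425
```

View pics/s2c.png

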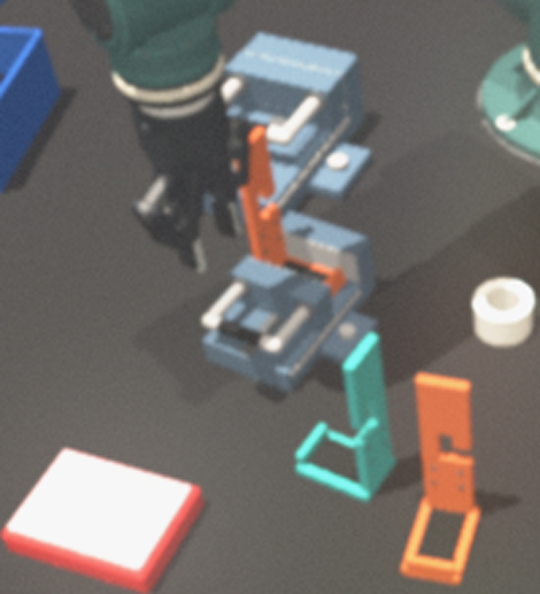

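Call:
move_arm --pt "0 0.36 -0.8 0.16" --pt "0 0 -0.8 0" --pt "0 0 -0.8 0" --pt "0 0 0 0" --pt "0 0 0 0"

```text
t: 3.03
tool_pos: [0.537, -0.2472, 0.0819]
tcp_rot: [-0.551, -0.441, 0.551, -0.445]
contact_force: [0.2, 0.3, 0.8]
gripper_width: 0.0429
```

Call:
move_arm --pt "-0.17 0.17 -0.5 0" --pt "0 0 -0.4 0" --pt "0 0 0 0" --pt "0 0 0 0"

```text
t: 3.37
tool_pos: [0.5359, -0.2458, 0.0629]
tcp_rot: [0.552, 0.437, -0.55, 0.448]
contact_force: [0.5, -0.2, 0.4]
gripper_width: 0.0425
```

```bash
python3 -c "
from h import *
st();c=snap('scene','s2.png');i=c['img'][130:350,140:340,::-1];cv2.imwrite('pics/s3c.png',cv2.resize(i,None,fx=2.7,fy=2.7,interpolation=2))"
```

```text
t3.4 pos [ 0.5359 -0.2458  0.0629] ax [ 0.012 -0.011 -1.   ] ytool deg -12.49 q6 1.22 F [ 0.5 -0.2  0.4] w 0.0425
```

View pics/s3c.png

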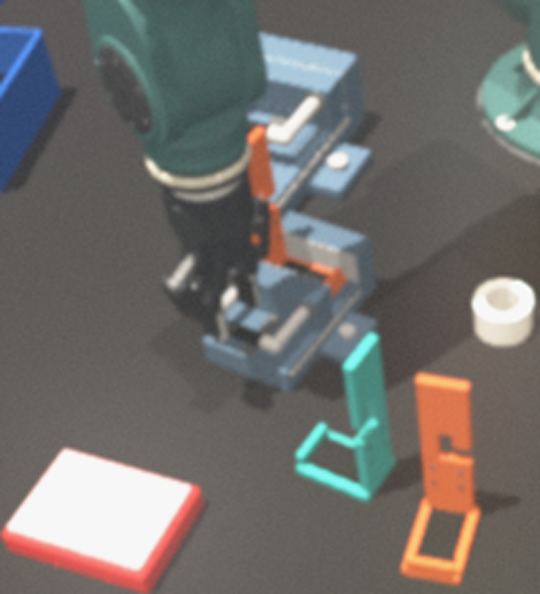

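Call:
move_arm --pt "-0.1 0.1 -0.4 0" --pt "0 0 0 0"

```text
t: 3.58
tool_pos: [0.5348, -0.2442, 0.054]
tcp_rot: [0.553, 0.435, -0.55, 0.45]
contact_force: [-0.5, 0.5, -1.3]
gripper_width: 0.0425
```

Call:
move_arm --pt "0 0 0 0" --pt "0 0 0 0" --pt "0 0 0 0" --pt "0 0 0 0" --pt "0 0 0 0" --hand 1

```text
t: 4.0
tool_pos: [0.5369, -0.2459, 0.0585]
tcp_rot: [0.554, 0.434, -0.549, 0.451]
contact_force: [0.5, -0.1, -0.3]
gripper_width: -0.0003
```

```bash
python3 -c "
from h import *
st();c=snap('scene');i=c['img'][190:290,180:310,::-1];cv2.imwrite('pics/s4c.png',cv2.resize(i,None,fx=6,fy=6,interpolation=2));p=manip.get_obs()['tool_pos'];print((proj(c,p)-[180,190])*6)"
```

```text
t4.0 pos [ 0.5369 -0.2459  0.0585] ax [ 0.02  -0.016 -1.   ] ytool deg -12.51 q6 1.22 F [ 0.5 -0.1 -0.3] w -0.0003
[[281.61420754 382.52113735]]
```

View pics/s4c.png

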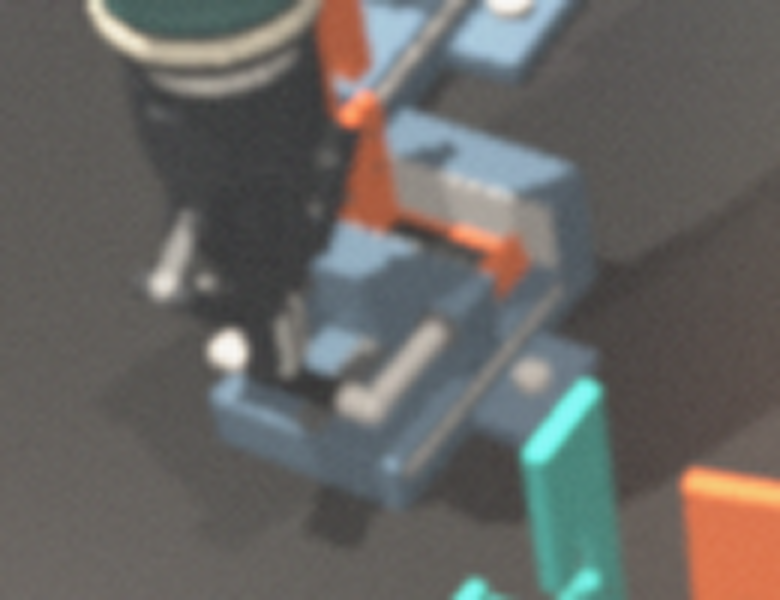

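```bash
python3 -c "
from h import *
c=snap('scene')
for p in((228,350),(358,400),(293,375)): print(onz(c,180+p[0]/6,190+p[1]/6,.058))
b=cv2.imread('pics/top0.png')[215:310,360:440];cv2.imwrite('pics/t4.png',cv2.resize(b,None,fx=7,fy=6.3,interpolation=2))
"
```

```text
[ 0.52370301 -0.27670172  0.058     ]
[ 0.53842593 -0.21007972  0.058     ]
[ 0.53113331 -0.24307921  0.058     ]
```

View pics/t4.png

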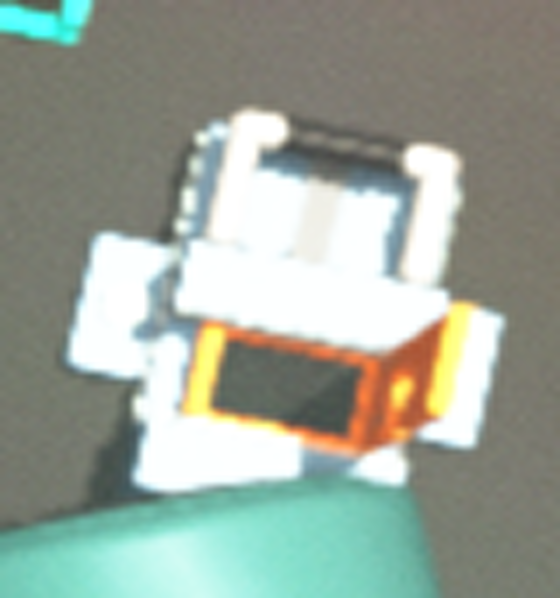

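Call:
move_arm --pt "0 0 0.3 0" --pt "0 0 0.3 0" --pt "0 0 0 0" --pt "0 0 0 0" --pt "0 0 0 0" --hand -0.1

```text
t: 4.52
tool_pos: [0.537, -0.2459, 0.079]
tcp_rot: [0.554, 0.434, -0.549, 0.452]
contact_force: [1.0, 0.4, -0.1]
gripper_width: 0.0469
```

```bash
python3 -c "
from h import *
st();c=snap('scene');i=c['img'][190:290,180:310,::-1];cv2.imwrite('pics/s5c.png',cv2.resize(i,None,fx=6,fy=6,interpolation=2));p=manip.get_obs()['tool_pos'];print((proj(c,p)-[180,190])*6)"
```

```text
t4.5 pos [ 0.537  -0.2459  0.079 ] ax [ 0.021 -0.016 -1.   ] ytool deg -12.50 q6 1.22 F [ 1.   0.4 -0.1] w 0.0469
[[274.04090504 349.62132189]]
```

View pics/s5c.png

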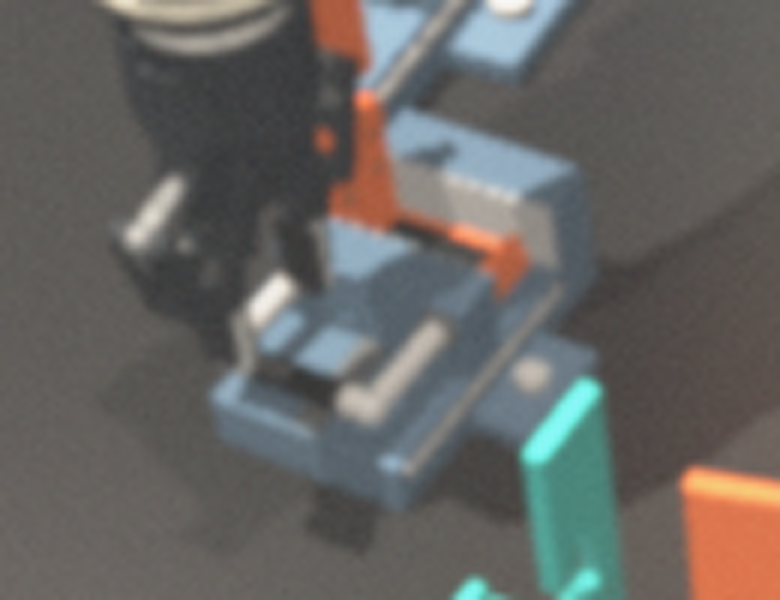

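Call:
move_arm --pt "-0.2 0.13 -0.5 0" --pt "0 0 -0.5 0" --pt "0 0 -0.3 0" --pt "0 0 0 0"

```text
t: 4.9
tool_pos: [0.531, -0.242, 0.0387]
tcp_rot: [0.554, 0.433, -0.549, 0.452]
contact_force: [0.0, -0.5, -0.9]
gripper_width: 0.0468
```

```bash
python3 -c "
from h import *
st();c=snap('scene');i=c['img'][190:290,180:310,::-1];cv2.imwrite('pics/s6c.png',cv2.resize(i,None,fx=6,fy=6,interpolation=2));p=manip.get_obs()['tool_pos'];print((proj(c,p)-[180,190])*6)"
```

```text
t4.9 pos [ 0.531  -0.242   0.0387] ax [ 0.022 -0.017 -1.   ] ytool deg -12.50 q6 1.22 F [ 0.  -0.5 -0.9] w 0.0468
[[301.54605751 404.91801148]]
```

View pics/s6c.png

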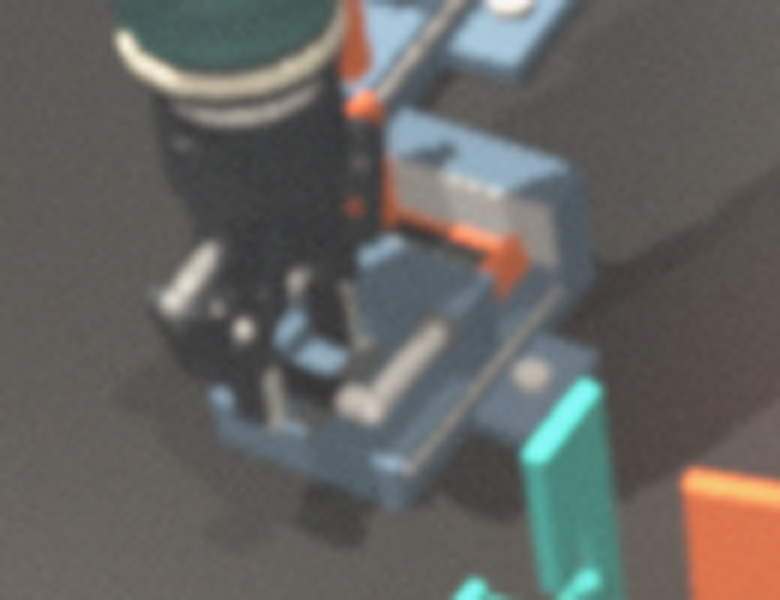

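Call:
move_arm --pt "0 0 0.2 0" --pt "0 0 0 0" --pt "0 0 0 0" --pt "0 0 0 0" --pt "0 0 0 0" --pt "0 0 0 0" --hand 1

```text
t: 5.45
tool_pos: [0.5345, -0.2441, 0.0517]
tcp_rot: [0.555, 0.43, -0.548, 0.455]
contact_force: [0.6, -0.3, 0.0]
gripper_width: 0.0003
```

```bash
python3 -c "
from h import *
st();c=snap('scene');i=c['img'][190:290,180:310,::-1];cv2.imwrite('pics/s7c.png',cv2.resize(i,None,fx=6,fy=6,interpolation=2));p=manip.get_obs()['tool_pos'];print((proj(c,[p,p-[0,0,.011]])-[180,190])*6)"
```

```text
t5.5 pos [ 0.5345 -0.2441  0.0517] ax [ 0.03  -0.021 -0.999] ytool deg -12.49 q6 1.22 F [ 0.6 -0.3  0. ] w 0.0003
[[289.7665228  390.14000693]
 [293.73377644 407.47559532]]
```

View pics/s7c.png

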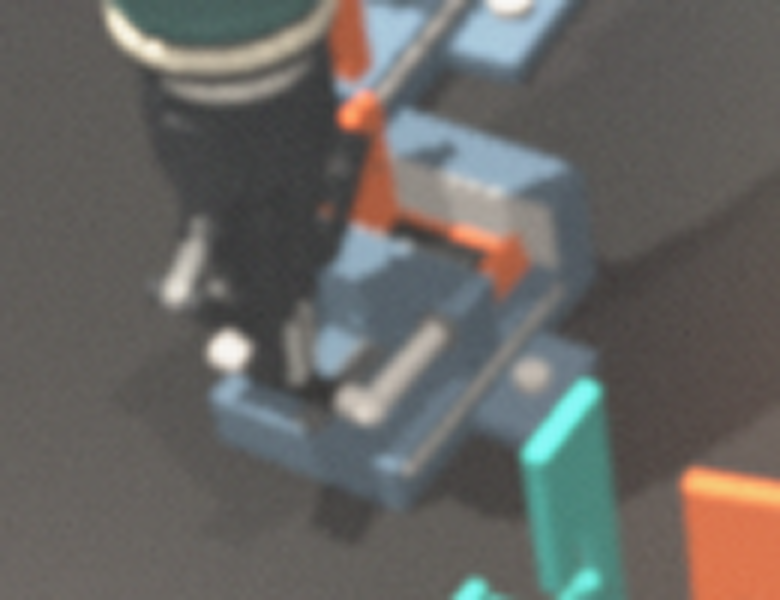

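Call:
move_arm --pt "0 0 0.4 0" --pt "0 0 0.4 0" --pt "0 0 0 0" --pt "0 0 0 0" --pt "0 0 0 0" --hand -0.1

```text
t: 5.92
tool_pos: [0.5345, -0.2441, 0.0763]
tcp_rot: [0.555, 0.43, -0.548, 0.455]
contact_force: [-0.4, 0.4, 0.6]
gripper_width: 0.047
```

Call:
move_arm --pt "-0.1 0.06 -0.5 0" --pt "0 0 -0.4 0" --pt "0 0 -0.1 0" --pt "0 0 0 0"

```text
t: 6.25
tool_pos: [0.5308, -0.2419, 0.0435]
tcp_rot: [0.555, 0.43, -0.548, 0.455]
contact_force: [0.2, -0.1, -0.1]
gripper_width: 0.047
```

Call:
move_arm --pt "0.39 -0.085 0 0" --pt "0.39 -0.085 0 0" --pt "0.39 -0.085 0 0" --pt "0.39 -0.085 0 0" --pt "0 0 0 0"

```text
t: 6.67
tool_pos: [0.5753, -0.2514, 0.043]
tcp_rot: [0.553, 0.433, -0.55, 0.452]
contact_force: [-0.6, 0.4, -1.2]
gripper_width: 0.0467
```

Call:
move_arm --pt "0.25 -0.055 0 0" --pt "0 0 0 0"

```text
t: 6.83
tool_pos: [0.5819, -0.2528, 0.0429]
tcp_rot: [0.553, 0.433, -0.551, 0.451]
contact_force: [0.1, -0.1, -0.4]
gripper_width: 0.0469
```

Call:
move_arm --pt "-0.4 0.085 0 0" --pt "0 0 0 0" --pt "0 0 0.8 0" --pt "0 0 0.9 0" --pt "0 0 1 0" --pt "0 0 1 0" --pt "0 0 1 0" --pt "0 0 1 0" --pt "0 0 0.8 0" --pt "0 0 0 0"

```text
t: 7.67
tool_pos: [0.5656, -0.2479, 0.2477]
tcp_rot: [0.553, 0.433, -0.55, 0.451]
contact_force: [0.3, -0.4, -0.3]
gripper_width: 0.047
```

```bash
python3 -c "
from h import *
st();c=snap('scene');i=c['img'][150:290,180:350,::-1];cv2.imwrite('pics/s8c.png',cv2.resize(i,None,fx=4.5,fy=4.2,interpolation=2))
t=snap('top','t8.png')"
```

```text
t7.7 pos [ 0.5656 -0.2479  0.2477] ax [ 0.019 -0.016 -1.   ] ytool deg -12.59 q6 1.25 F [ 0.3 -0.4 -0.3] w 0.0470
```

View pics/s8c.png

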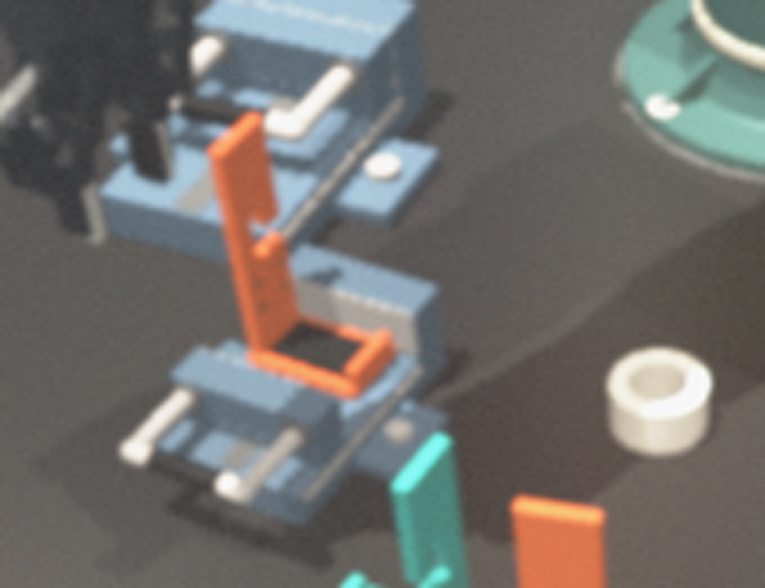

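Call:
move_arm --pt "-0.3 0 0.2 1" --pt "-0.3 0 0.2 1" --pt "-0.3 0 0 1" --pt "-0.3 0 0 1" --pt "-0.3 0 0 1" --pt "-0.3 0 0 1" --pt "-0.3 0 0 1" --pt "-0.3 0 0 1" --pt "-0.3 0 0 1" --pt "-0.3 0 0 1" --pt "-0.3 0 0 1" --pt "-0.3 0 0 1" --pt "-0.3 0 0 1" --pt "-0.3 0 0 1" --pt "-0.3 0 0 1" --pt "-0.2 0 0 1" --pt "0 0 0 1" --pt "0 0 0 1" --pt "0 0 0 0"

```text
t: 9.35
tool_pos: [0.4073, -0.2397, 0.2278]
tcp_rot: [0.055, 0.713, -0.045, 0.697]
contact_force: [0.7, -0.7, 0.4]
gripper_width: 0.0465
```

```bash
python3 -c "
from h import *
st();c=snap('scene');i=c['img'][150:290,180:350,::-1];cv2.imwrite('pics/s9c.png',cv2.resize(i,None,fx=4.5,fy=4.2,interpolation=2))
t=snap('top','t9.png')"
```

```text
t9.3 pos [ 0.4073 -0.2397  0.2278] ax [-0.021  0.016 -1.   ] ytool deg 81.86 q6 -0.56 F [ 0.7 -0.7  0.4] w 0.0465
```

View pics/s9c.png

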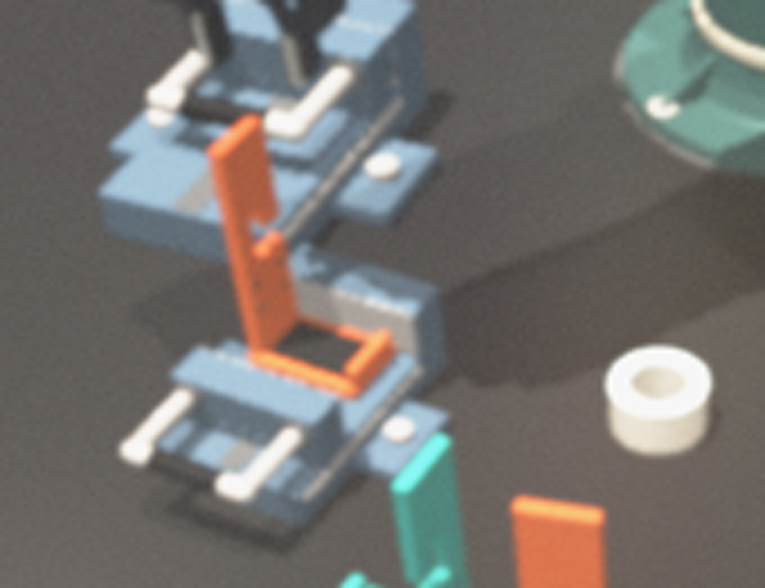

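```bash
python3 -c "
from h import *
c=snap('scene')
for x,y in((212,155),(252,115),(263,120),(224,160),(238,137)): print(onz(c,180+x/4.5-.4,150+y/4.2-.4,.205)[:2])
cv2.imwrite('pics/x.png',cv2.resize(c['img'][170:200,215:255,::-1],None,fx=14,fy=14,interpolation=2))
print(proj(c,np.array([[.422,-.253,.205]])))
"
```

```text
[ 0.44421001 -0.26022637]
[ 0.40196659 -0.25340346]
[ 0.40523936 -0.24537374]
[ 0.44714653 -0.25182037]
[ 0.42439859 -0.25279021]
[[232.77254593 181.64425415]]
```

View pics/x.png

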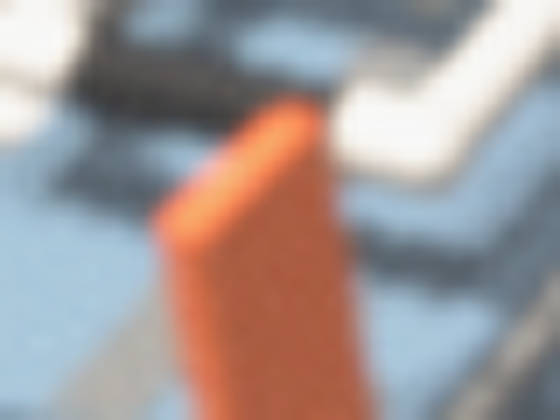

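Call:
move_arm --pt "0.3 -0.22 0.1 -0.34" --pt "0.25 -0.22 0 -0.34" --pt "0 0 0 0" --pt "0 0 0 0"

```text
t: 9.83
tool_pos: [0.4244, -0.2529, 0.2303]
tcp_rot: [0.083, 0.711, -0.072, 0.695]
contact_force: [-0.3, -1.0, -1.2]
gripper_width: 0.0467
```

```bash
python3 -c "
from h import *
st()"
```

```text
t9.8 pos [ 0.4244 -0.2529  0.2303] ax [-0.02   0.018 -1.   ] ytool deg 77.42 q6 -0.48 F [-0.3 -1.  -1.2] w 0.0467
```

Down to TCP z ≈ 0.177 and close.

Call:
move_arm --pt "0 0 -0.6 0.1" --pt "0 0 -0.6 0.1" --pt "0 0 -0.55 0" --pt "0 0 0 0" --pt "0 0 0 0"

```text
t: 10.25
tool_pos: [0.4231, -0.2515, 0.1761]
tcp_rot: [0.077, 0.711, -0.066, 0.696]
contact_force: [0.9, -0.0, 0.4]
gripper_width: 0.0473
```

Call:
move_arm --pt "0 0 0 0" --pt "0 0 0 0" --pt "0 0 0 0" --pt "0 0 0 0" --pt "0 0 0 0" --pt "0 0 0 0" --hand 1 --squeeze 60

```text
t: 10.75
tool_pos: [0.4236, -0.2519, 0.1793]
tcp_rot: [0.076, 0.71, -0.067, 0.697]
contact_force: [0.3, 0.9, -2.6]
gripper_width: 0.0059
```

```bash
python3 -c "
from h import *
st();c=snap('scene');i=c['img'][110:290,160:350,::-1];cv2.imwrite('pics/s10c.png',cv2.resize(i,None,fx=4,fy=3.3,interpolation=2))"
```

```text
t10.8 pos [ 0.4236 -0.2519  0.1793] ax [-0.018  0.015 -1.   ] ytool deg 78.39 q6 -0.50 F [ 0.3  0.9 -2.6] w 0.0059
```

View pics/s10c.png

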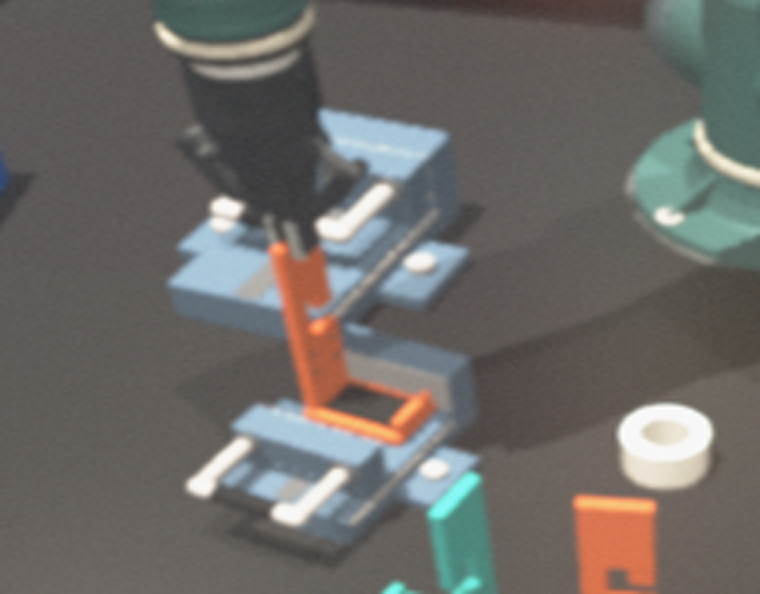

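Call:
move_arm --pt "0 0 0.3 0" --pt "0 0 0.5 0" --pt "0 0 0.7 0" --pt "0 0 0.8 0" --pt "0 0 0.5 0" --pt "0 0 0.2 0" --pt "0 0 0 0"

```text
t: 11.38
tool_pos: [0.4226, -0.2508, 0.2755]
tcp_rot: [0.077, 0.711, -0.066, 0.696]
contact_force: [-0.2, 0.2, -2.9]
gripper_width: 0.0062
```

```bash
python3 -c "
from h import *
st();c=snap('scene');i=c['img'][80:290,140:350,::-1];cv2.imwrite('pics/s11c.png',cv2.resize(i,None,fx=3,fy=2.8,interpolation=2))"
```

```text
t11.4 pos [ 0.4226 -0.2508  0.2755] ax [-0.019  0.016 -1.   ] ytool deg 78.38 q6 -0.50 F [-0.2  0.2 -2.9] w 0.0062
```

View pics/s11c.png

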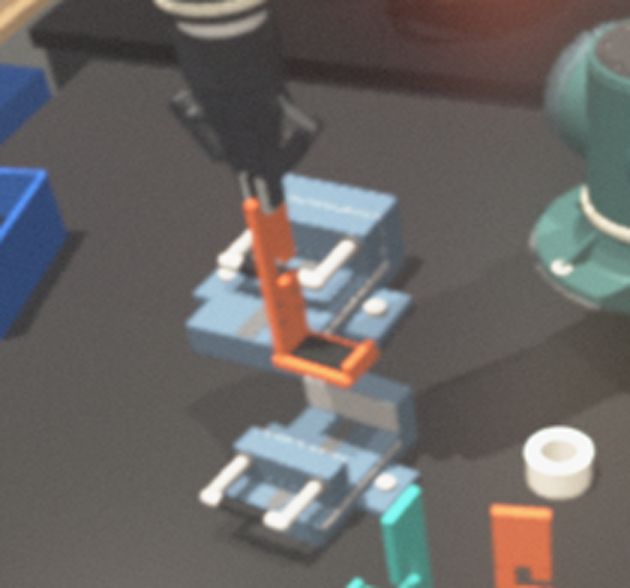

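Call:
move_arm --pt "0.3 0.8 0 -1" --pt "0.3 0.8 0 -1" --pt "0.3 0.8 0 -1" --pt "0.3 0.8 0 -1" --pt "0.3 0.8 0 -1" --pt "0.3 0.8 0 -1" --pt "0.3 0.8 0 -1" --pt "0.3 0.8 0 -1" --pt "0.3 0.8 0 -1" --pt "0.3 0.8 0 -1" --pt "0 0.5 0 -1" --pt "0 0.3 0 -1" --pt "0 0.3 0 -1" --pt "0 0 0 -1" --pt "0 0 0 -1" --pt "0 0 0 0"

```text
t: 12.77
tool_pos: [0.5083, 0.0383, 0.2566]
tcp_rot: [0.51, 0.509, -0.493, 0.487]
contact_force: [-0.5, 1.1, -3.4]
gripper_width: 0.0061
```

```bash
python3 -c "
from h import *
st();c=snap('scene','s12.png');c=snap('top','t12.png')"
```

```text
t12.8 pos [0.5083 0.0383 0.2566] ax [-0.004  0.04  -0.999] ytool deg -0.36 q6 1.47 F [-0.5  1.1 -3.4] w 0.0061
```

View pics/s12.png

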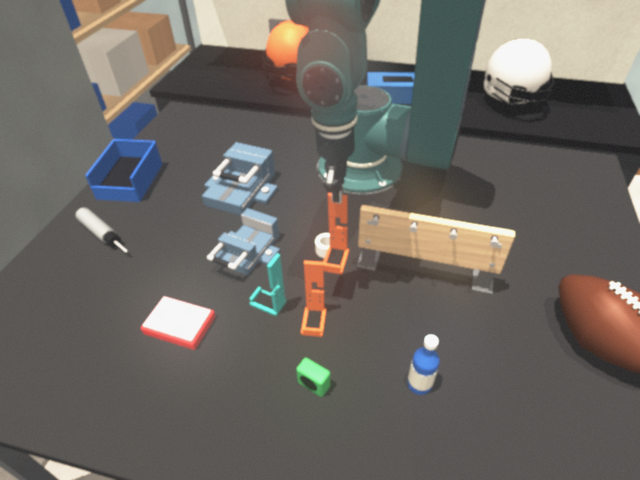

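View pics/t12.png

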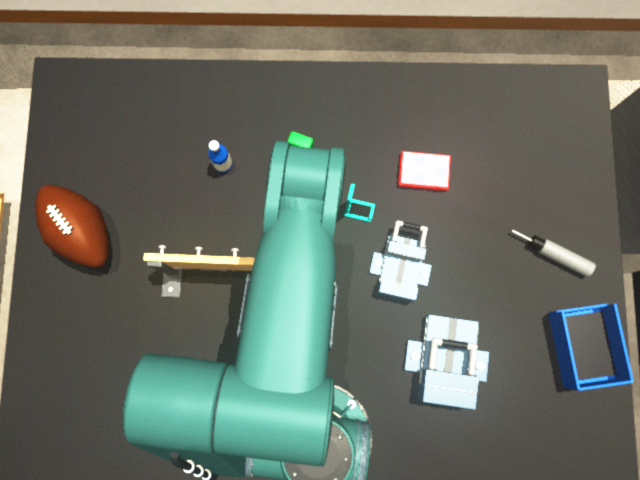

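Call:
move_arm --pt "0.05 0.6 0.1 -0.1" --pt "0.05 0.8 0.1 -0.1" --pt "0 0.8 0 0" --pt "0 0.8 0 0" --pt "0 0.8 0 0" --pt "0 0.8 0 0" --pt "0 0.8 0 0" --pt "0 0.8 0 0" --pt "0 0.6 0 0" --pt "0 0 0 0" --pt "0 0 0 0"

```text
t: 13.78
tool_pos: [0.5103, 0.2484, 0.2582]
tcp_rot: [0.504, 0.515, -0.49, 0.491]
contact_force: [0.6, -0.1, -2.6]
gripper_width: 0.0062
```

```bash
python3 -c "
from h import *
st();c=snap('scene','s13.png');i=c['img'][150:300,330:530,::-1];cv2.imwrite('pics/s13c.png',cv2.resize(i,None,fx=4,fy=4,interpolation=2));c=snap('top','t13.png')"
```

```text
t13.8 pos [0.5103 0.2484 0.2582] ax [-0.01   0.038 -0.999] ytool deg 0.71 q6 1.85 F [ 0.6 -0.1 -2.6] w 0.0062
```

View pics/s13c.png

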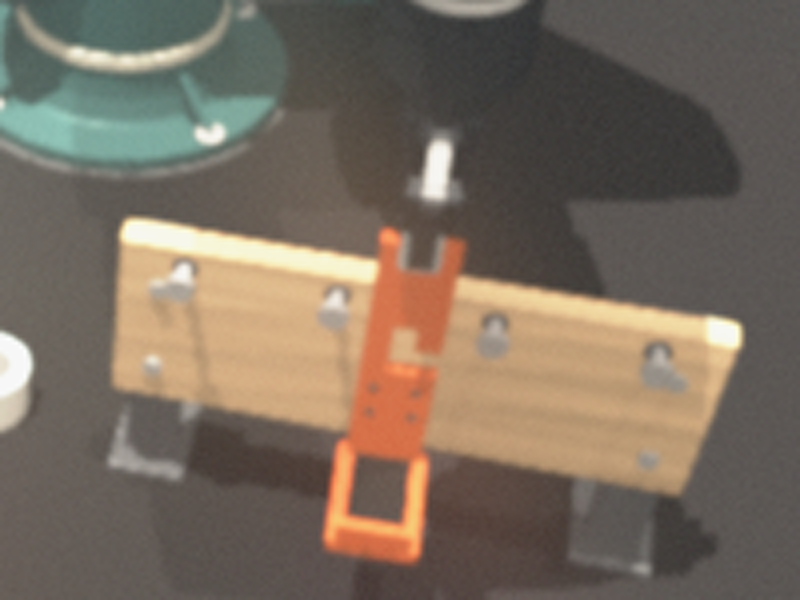

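View pics/t13.png

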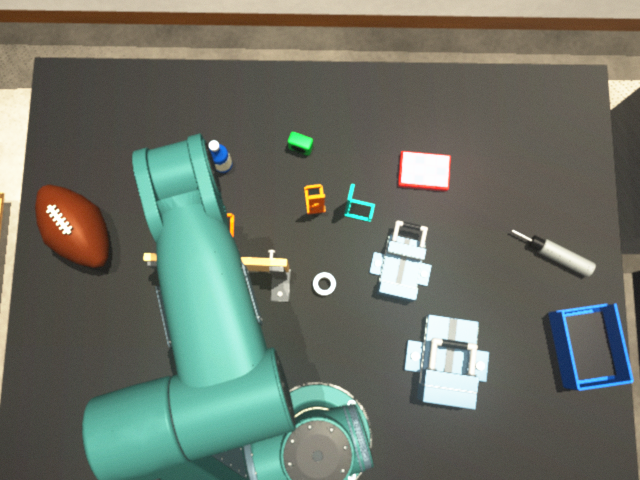

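```bash
cat >> h.py <<'E'
def onplane(c,u,v,p0,n):
    o,d=ray(c,u,v); p0=np.array(p0);n=np.array(n); return o+d*((p0-o)@n)/(d@n)
E
python3 -c "
from h import *
c=snap('scene');p=manip.get_obs()['tool_pos'];i=c['img'][200:300,400:460,::-1];cv2.imwrite('pics/s14c.png',cv2.resize(i,None,fx=6,fy=6,interpolation=2))
n=[1,0.012,0]
p0=p+[.004,0,0]
for nm,x,y in(('topL',380,234),('topR',465,241),('slot chan topL',396,331),('chan topR',417,333),('level low R end',440,366),('level low L',390,365)): print(nm,onplane(c,330+x/4-.4,150+y/4-.4,p0,n))
"
```

```text
topL [0.51473651 0.22632194 0.29013331]
topR [0.51422314 0.26910262 0.29354561]
slot chan topL [0.51452026 0.24434225 0.22426782]
chan topR [0.51438686 0.25545952 0.22513763]
level low R end [0.51419676 0.27130122 0.2034547 ]
level low L [0.5145134  0.24491446 0.19838185]
```

View pics/s14c.png

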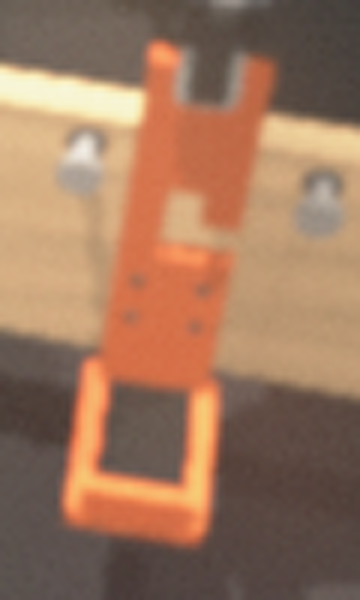

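Call:
move_arm --pt "0 0 -0.3 -0.25" --pt "0 0 0 -0.25" --pt "-0.4 0 0 0" --pt "-0.4 0 0 0" --pt "-0.4 0 0 0" --pt "0 0 0 0" --pt "0 0 0 0"

```text
t: 14.52
tool_pos: [0.4746, 0.242, 0.2506]
tcp_rot: [0.518, 0.5, -0.503, 0.478]
contact_force: [0.9, 0.9, -2.9]
gripper_width: 0.0064
```

```bash
python3 -c "
from h import *
st();c=snap('scene','s15.png');i=c['img'][170:290,390:500,::-1];cv2.imwrite('pics/s15c.png',cv2.resize(i,None,fx=5,fy=5,interpolation=2))"
```

```text
t14.5 pos [0.4746 0.242  0.2506] ax [-0.007  0.038 -0.999] ytool deg -2.46 q6 1.91 F [ 0.9  0.9 -2.9] w 0.0064
```

View pics/s15c.png

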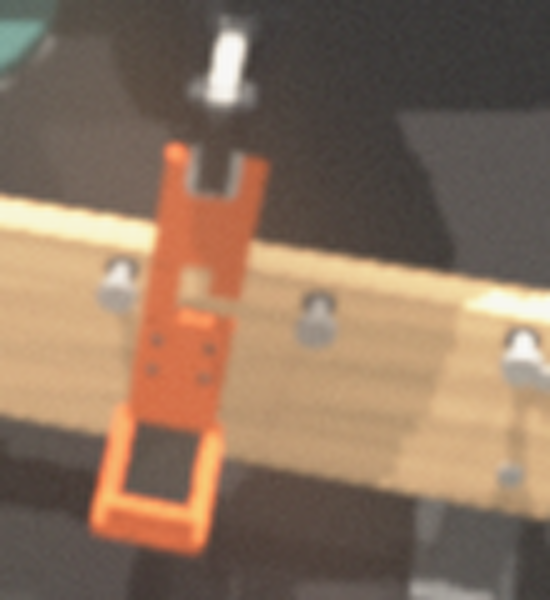

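Call:
move_arm --pt "-0.31 0.2 -0.05 0.16" --pt "0 0 0 0" --pt "0 0 0 0"

```text
t: 14.82
tool_pos: [0.4662, 0.248, 0.2492]
tcp_rot: [0.515, 0.504, -0.499, 0.481]
contact_force: [-0.2, 0.7, -3.1]
gripper_width: 0.0059
```

```bash
python3 -c "
from h import *
st();c=snap('scene','s15.png');i=c['img'][170:290,390:500,::-1];cv2.imwrite('pics/s16c.png',cv2.resize(i,None,fx=5,fy=5,interpolation=2))"
```

```text
t14.8 pos [0.4662 0.248  0.2492] ax [-0.007  0.038 -0.999] ytool deg -1.67 q6 1.91 F [-0.2  0.7 -3.1] w 0.0059
```

View pics/s16c.png

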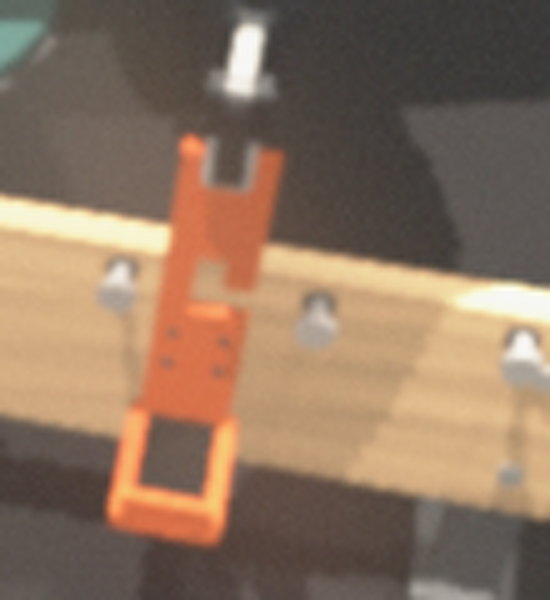

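Call:
move_arm --pt "0 0.25 0 0" --pt "0 0.25 0 0" --pt "0 0.25 0 0" --pt "0 0.25 0 0" --pt "0 0 0 0"

```text
t: 15.28
tool_pos: [0.4668, 0.2815, 0.2489]
tcp_rot: [0.515, 0.504, -0.5, 0.481]
contact_force: [0.3, -0.0, -2.9]
gripper_width: 0.0062
```

```bash
python3 -c "
from h import *
st();c=snap('scene','s15.png');i=c['img'][190:290,400:500,::-1];cv2.imwrite('pics/s17c.png',cv2.resize(i,None,fx=6,fy=6,interpolation=2))"
```

```text
t15.3 pos [0.4668 0.2815 0.2489] ax [-0.007  0.039 -0.999] ytool deg -1.70 q6 1.97 F [ 0.3 -0.  -2.9] w 0.0062
```

View pics/s17c.png

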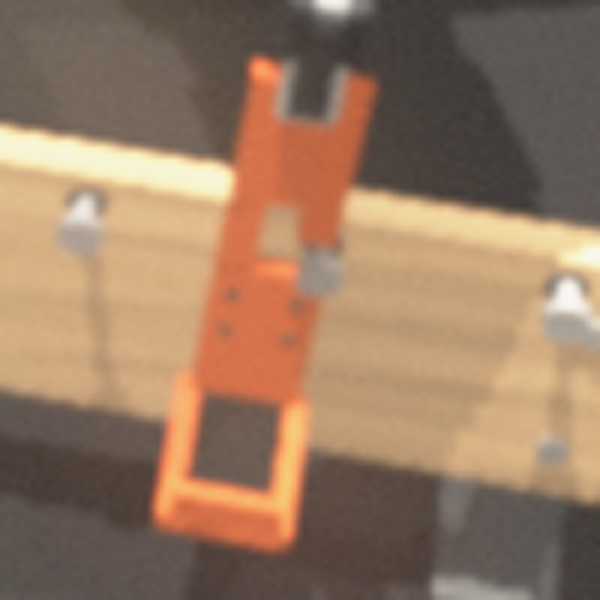

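Call:
move_arm --pt "0 0.2 0 0" --pt "0 0.2 0 0" --pt "0 0.15 0 0" --pt "0 0 0 0"

```text
t: 15.67
tool_pos: [0.4667, 0.2991, 0.2487]
tcp_rot: [0.515, 0.504, -0.5, 0.481]
contact_force: [-1.0, -1.1, -3.1]
gripper_width: 0.006
```

```bash
python3 -c "
from h import *
st();c=snap('scene','s15.png');i=c['img'][190:290,400:500,::-1];cv2.imwrite('pics/s18c.png',cv2.resize(i,None,fx=6,fy=6,interpolation=2))"
```

```text
t15.7 pos [0.4667 0.2991 0.2487] ax [-0.007  0.038 -0.999] ytool deg -1.69 q6 2.00 F [-1.  -1.1 -3.1] w 0.0060
```

View pics/s18c.png

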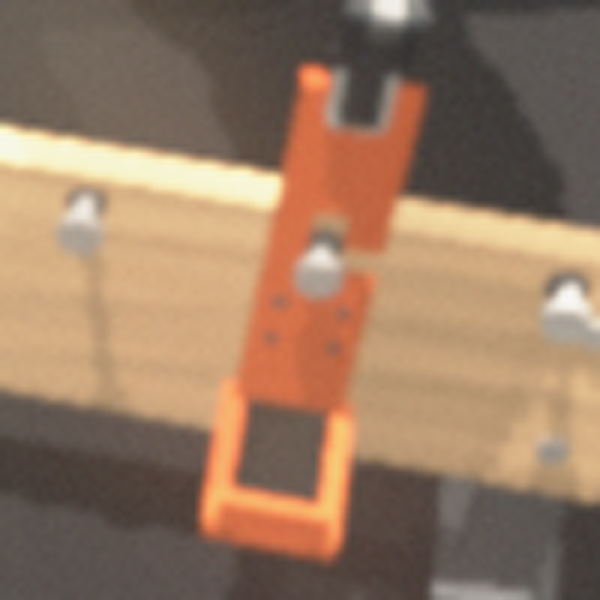

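Call:
move_arm --pt "0 -0.04 -0.2 0" --pt "0 0 -0.2 0" --pt "0 0 -0.15 0" --pt "0 0 0 0"

```text
t: 16.05
tool_pos: [0.4666, 0.297, 0.2304]
tcp_rot: [0.515, 0.504, -0.5, 0.481]
contact_force: [-0.9, -0.2, -4.5]
gripper_width: 0.0065
```

Call:
move_arm --pt "0 0 -0.07 0" --pt "0 0 0 0"

```text
t: 16.22
tool_pos: [0.4664, 0.2966, 0.2276]
tcp_rot: [0.514, 0.504, -0.5, 0.481]
contact_force: [-0.1, -0.3, -2.6]
gripper_width: 0.0059
```

```bash
python3 -c "
from h import *
st();c=snap('scene','s15.png');i=c['img'][190:290,400:500,::-1];cv2.imwrite('pics/s19c.png',cv2.resize(i,None,fx=6,fy=6,interpolation=2))"
```

```text
t16.2 pos [0.4664 0.2966 0.2276] ax [-0.008  0.037 -0.999] ytool deg -1.73 q6 2.00 F [-0.1 -0.3 -2.6] w 0.0059
```

View pics/s19c.png

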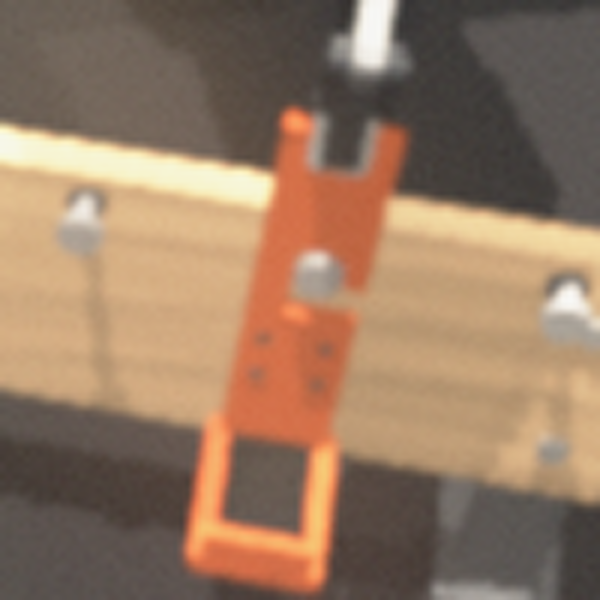

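Call:
move_arm --pt "0 0 -0.05 0" --pt "0 0 -0.04 0" --pt "0 0 0 0"

```text
t: 16.52
tool_pos: [0.4671, 0.2968, 0.2266]
tcp_rot: [0.516, 0.503, -0.499, 0.481]
contact_force: [-1.0, -0.5, -1.5]
gripper_width: 0.0057
```

Call:
move_arm --pt "0 0 -0.02 0" --pt "0 0 0 0" --pt "0 0 0 0" --pt "0 0 0 0" --pt "0 0 0 0" --hand 0.4

```text
t: 16.93
tool_pos: [0.4679, 0.2971, 0.2269]
tcp_rot: [0.516, 0.503, -0.499, 0.482]
contact_force: [-0.3, -0.0, 1.0]
gripper_width: 0.0258
```

Call:
move_arm --pt "0 0 0.2 0" --pt "0 0 0.5 0" --pt "0 0 0.8 0" --pt "0 0 0.8 0" --pt "0 0 0.3 0" --pt "0 0 0 0"

```text
t: 17.43
tool_pos: [0.4667, 0.2966, 0.3092]
tcp_rot: [0.516, 0.503, -0.499, 0.481]
contact_force: [0.9, 0.7, 0.3]
gripper_width: 0.0257
```

```bash
python3 -c "
from h import *
st();c=snap('scene','s20.png');i=c['img'][190:290,400:500,::-1];cv2.imwrite('pics/s20c.png',cv2.resize(i,None,fx=6,fy=6,interpolation=2))"
```

```text
t17.4 pos [0.4667 0.2966 0.3092] ax [-0.005  0.039 -0.999] ytool deg -1.73 q6 2.00 F [0.9 0.7 0.3] w 0.0257
```

View pics/s20c.png

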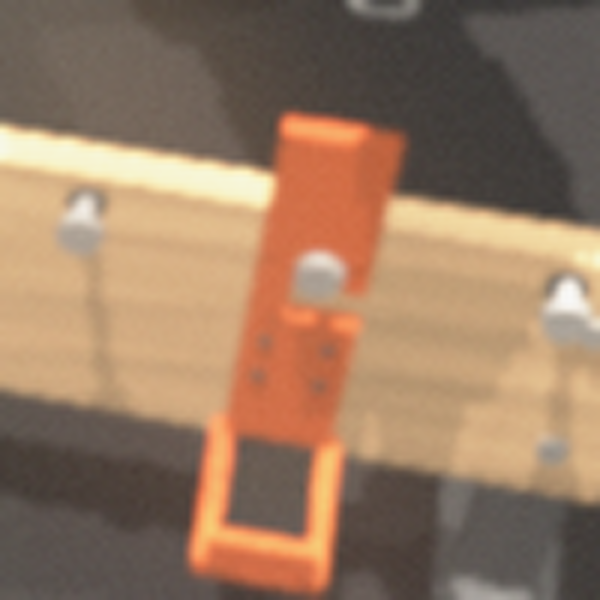

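View pics/s20.png

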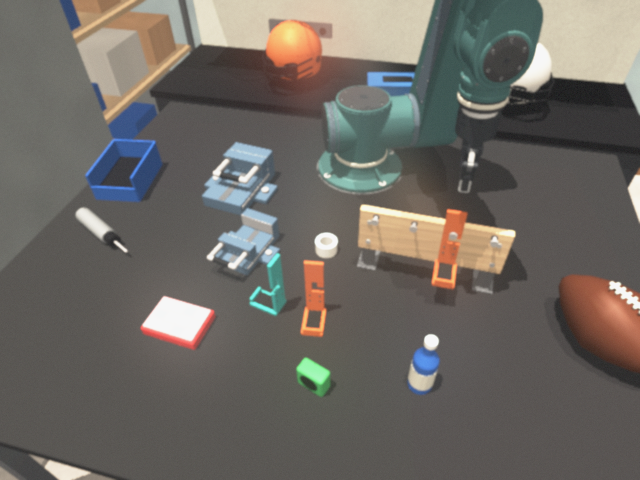

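```bash
python3 -c "
from h import *
c=snap('scene');t=snap('top')
cv2.imwrite('pics/a.png',cv2.resize(c['img'][250:345,280:345,::-1],None,fx=6,fy=6,interpolation=2))
cv2.imwrite('pics/b.png',cv2.resize(t['img'][175:225,290:350,::-1],None,fx=10,fy=10,interpolation=2))"
```

```text
(no output)
```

View pics/a.png

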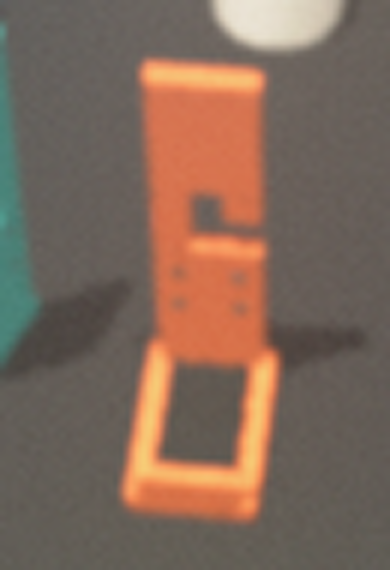

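View pics/b.png

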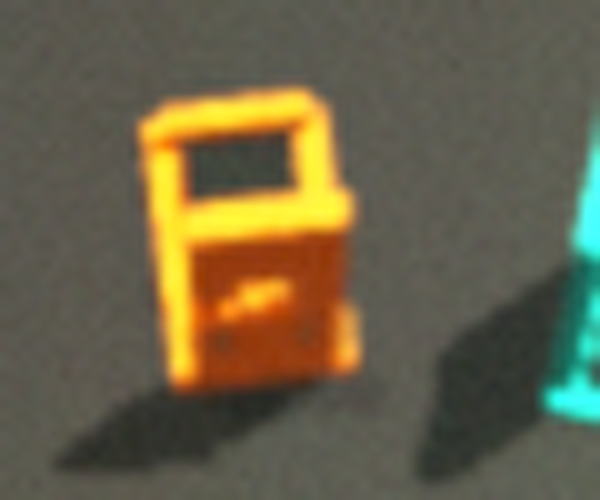

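```bash
python3 -c "
from h import *
c=snap('scene');t=snap('top')
S=lambda x,y:(280+x/6-.4,250+y/6-.4)
T=lambda x,y:(290+x/10-.45,175+y/10-.45)
print('scene fl fr',onz(c,*S(143,85),.175),onz(c,*S(265,92),.175),'mid',onz(c,*S(204,77),.175))
print('top',onz(t,*T(181,218),.175),onz(t,*T(353,203),.175),'mid',onz(t,*T(266,211),.175))
print(tri(c,t,S(204,77),T(266,211)))
print('arm end scene bottoms', onz(c,*S(126,500),.0),onz(c,*S(255,518),.0))
print('plate-foot z.008', onz(c,*S(160,355),.008),onz(c,*S(268,362),.008))
st()"
```

```text
scene fl fr [ 0.62499445 -0.00920014  0.175     ] [0.61781805 0.03484482 0.175     ] mid [0.61591972 0.01137552 0.175     ]
top [0.61450803 0.03173457 0.175     ] [ 0.61897696 -0.01189456  0.175     ] mid [0.61660794 0.01017946 0.175     ]
(array([0.61635567, 0.01082034, 0.17536204]), np.float64(0.0006596947426150906))
arm end scene bottoms [ 0.68711911 -0.00595518  0.        ] [0.68303278 0.04541612 0.        ]
plate-foot z.008 [ 0.62167923 -0.01022467  0.008     ] [0.61458893 0.03344745 0.008     ]
t17.7 pos [0.4658 0.2962 0.3062] ax [-0.009  0.037 -0.999] ytool deg -1.74 q6 2.00 F [ 0.  -0.3  0.3] w 0.0258
```

Call:
move_arm --pt "0.2 -0.7 0.2 0" --pt "0.5 -0.9 0 0.2" --pt "0.5 -0.9 0 0.2" --pt "0.5 -0.9 0 0.2" --pt "0.5 -0.9 0 0.2" --pt "0.5 -0.9 0 0.2" --pt "0.5 -0.9 0 0.2" --pt "0.5 -0.9 0 0.2" --pt "0.5 -0.9 0 0.2" --pt "0.5 -0.9 0 0.2" --pt "0.3 -0.5 0 0.2" --pt "0 0 0 0" --pt "0 0 0 0" --hand 0

```text
t: 18.77
tool_pos: [0.6164, 0.0026, 0.301]
tcp_rot: [0.461, 0.554, -0.458, 0.521]
contact_force: [-0.4, 0.1, -0.0]
gripper_width: 0.0429
```

```bash
python3 -c "
from h import *
st()"
```

```text
t18.8 pos [0.6164 0.0026 0.301 ] ax [-0.033  0.034 -0.999] ytool deg 8.92 q6 1.27 F [-0.4  0.1 -0. ] w 0.0429
```

Call:
move_arm --pt "0 0.27 -0.5 -0.38" --pt "0 0 -0.8 0" --pt "0 0 -0.8 0" --pt "0 0 -0.8 0" --pt "0 0 -0.4 0" --pt "0 0 0 0" --pt "0 0 0 0"

```text
t: 19.35
tool_pos: [0.6117, 0.0172, 0.1966]
tcp_rot: [0.47, 0.547, -0.467, 0.512]
contact_force: [1.0, -0.6, 0.1]
gripper_width: 0.0428
```

```bash
python3 -c "
from h import *
st();c=snap('scene');cv2.imwrite('pics/a2.png',cv2.resize(c['img'][220:345,250:375,::-1],None,fx=5,fy=4.7,interpolation=2))"
```

```text
t19.4 pos [0.6117 0.0172 0.1966] ax [-0.034  0.036 -0.999] ytool deg 7.02 q6 1.33 F [ 1.  -0.6  0.1] w 0.0428
```

View pics/a2.png

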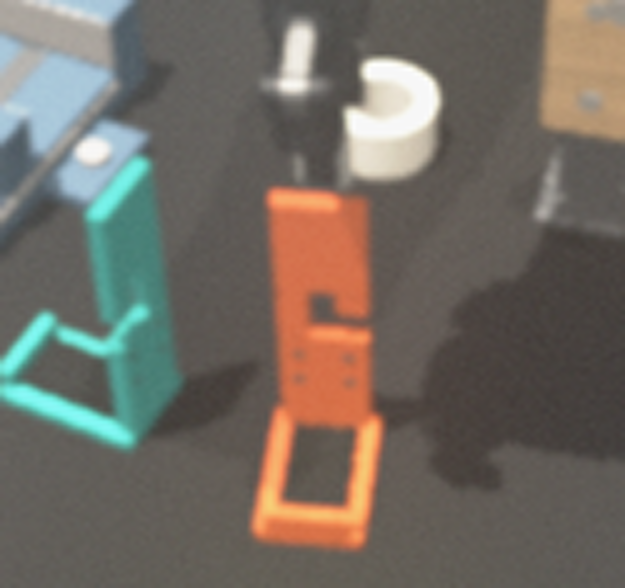

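Call:
move_arm --pt "0.16 -0.22 0 0" --pt "0.05 -0.05 -0.5 0" --pt "0.03 -0.05 -0.6 0" --pt "0 0 -0.45 0" --pt "0 0 0 0"

```text
t: 19.82
tool_pos: [0.6232, 0.0063, 0.1548]
tcp_rot: [0.472, 0.544, -0.465, 0.515]
contact_force: [-0.0, 0.5, -0.8]
gripper_width: 0.0425
```

Call:
move_arm --pt "-0.22 0.15 -0.25 0" --pt "0 0 0 0" --pt "0 0 0 0"

```text
t: 20.07
tool_pos: [0.6185, 0.0099, 0.1503]
tcp_rot: [0.472, 0.543, -0.464, 0.516]
contact_force: [-0.0, -0.6, 0.0]
gripper_width: 0.0428
```

```bash
python3 -c "
from h import *
st()"
```

```text
t20.1 pos [0.6185 0.0099 0.1503] ax [-0.021  0.034 -0.999] ytool deg 7.04 q6 1.32 F [-0.  -0.6  0. ] w 0.0428
```

Call:
move_arm --pt "-0.08 0.03 -0.12 0" --pt "0 0 0 0"

```text
t: 20.23
tool_pos: [0.6173, 0.0103, 0.1486]
tcp_rot: [0.473, 0.542, -0.464, 0.517]
contact_force: [-0.4, 0.4, -0.3]
gripper_width: 0.0429
```

Call:
move_arm --pt "0 0 0 0" --pt "0 0 0 0" --pt "0 0 0 0" --pt "0 0 0 0" --pt "0 0 0 0" --pt "0 0 0 0" --hand 1 --squeeze 60

```text
t: 20.73
tool_pos: [0.618, 0.0101, 0.15]
tcp_rot: [0.473, 0.542, -0.463, 0.517]
contact_force: [-1.3, 1.4, 0.7]
gripper_width: 0.006
```

Call:
move_arm --pt "0 0 0.3 0" --pt "0 0 0.5 0" --pt "0 0 0.7 0" --pt "0 0 0.8 0" --pt "0 0 0.8 0" --pt "0 0 0.5 0" --pt "0 0 0.2 0" --pt "0 0 0 0"

```text
t: 21.4
tool_pos: [0.6153, 0.0101, 0.2701]
tcp_rot: [0.472, 0.543, -0.465, 0.516]
contact_force: [-0.2, -0.5, -2.5]
gripper_width: 0.0063
```

```bash
python3 -c "
from h import *
st();c=snap('scene','s21.png')"
```

```text
t21.4 pos [0.6153 0.0101 0.2701] ax [-0.022  0.033 -0.999] ytool deg 7.02 q6 1.32 F [-0.2 -0.5 -2.5] w 0.0063
```

View pics/s21.png

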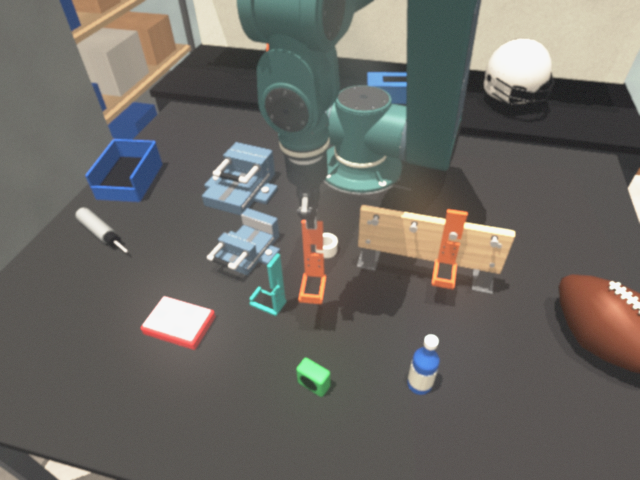

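Call:
move_arm --pt "-0.4 0.2 0 -0.3" --pt "-0.6 0.3 0 -0.3" --pt "-0.6 0.3 0 -0.3" --pt "-0.6 0.3 0 -0.3" --pt "-0.6 0.3 0 -0.3" --pt "-0.5 0.3 0 -0.25" --pt "0 0 0 0" --pt "0 0 0 0"

```text
t: 22.12
tool_pos: [0.5084, 0.0627, 0.2589]
tcp_rot: [0.511, 0.507, -0.508, 0.473]
contact_force: [0.7, 0.5, -3.0]
gripper_width: 0.0062
```

```bash
python3 -c "
from h import *
st();c=snap('scene','s22.png');cv2.imwrite('pics/a3.png',cv2.resize(c['img'][170:295,310:435,::-1],None,fx=5,fy=4.7,interpolation=2))"
```

```text
t22.1 pos [0.5084 0.0627 0.2589] ax [-0.03   0.038 -0.999] ytool deg -2.21 q6 1.55 F [ 0.7  0.5 -3. ] w 0.0062
```

View pics/a3.png

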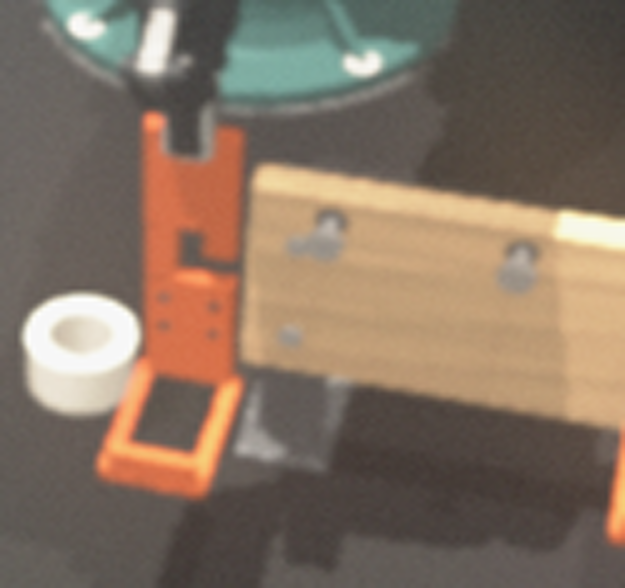

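Call:
move_arm --pt "0 0.5 0 0.1" --pt "0 0.8 0 0" --pt "0 0.8 0 0" --pt "0 0.7 0 0" --pt "0 0.2 0 0" --pt "0 0 0 0" --pt "0 0 0 0"

```text
t: 22.75
tool_pos: [0.5113, 0.1537, 0.2542]
tcp_rot: [0.508, 0.51, -0.508, 0.474]
contact_force: [0.6, -0.0, -2.9]
gripper_width: 0.0062
```

```bash
python3 -c "
from h import *
st();c=snap('scene','s22.png');cv2.imwrite('pics/a4.png',cv2.resize(c['img'][170:295,350:475,::-1],None,fx=5,fy=4.7,interpolation=2))"
```

```text
t22.8 pos [0.5113 0.1537 0.2542] ax [-0.036  0.036 -0.999] ytool deg -1.77 q6 1.72 F [ 0.6 -0.  -2.9] w 0.0062
```

View pics/a4.png

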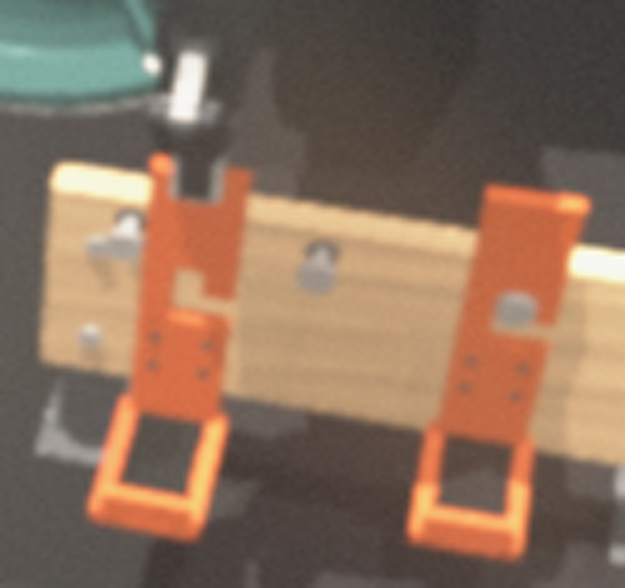

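```bash
python3 -c "
from h import *
c=snap('scene');p=manip.get_obs()['tool_pos']
n=np.array([1,0.03,-0.036])
p0=p+[.004,0,0]
for nm,x,y in(('topL',152,170),('topR',250,178),('slot chan topL',178,271),('chan topR',198,273),('level up R',236,293),('level low R end',232,320)): print(nm,onplane(c,350+x/5-.4,170+y/4.7-.4,p0,n))
"
```

```text
topL [0.51668675 0.13391164 0.27976064]
topR [0.51553836 0.17524687 0.28230698]
slot chan topL [0.51399394 0.14982991 0.21822563]
chan topR [0.51374349 0.15868325 0.21864647]
level up R [0.51285466 0.17645209 0.20876403]
level low R end [0.51218808 0.17643976 0.19023764]
```

Call:
move_arm --pt "-0.4 0 -0.12 0" --pt "-0.4 0.05 0 0" --pt "-0.4 0.05 0 0" --pt "-0.15 0 0 0" --pt "0 0 0 0" --pt "0 0 0 0"

```text
t: 23.35
tool_pos: [0.4709, 0.1513, 0.2502]
tcp_rot: [-0.509, -0.508, 0.51, -0.472]
contact_force: [0.4, 0.0, -3.7]
gripper_width: 0.0059
```

```bash
python3 -c "
from h import *
st();c=snap('scene','s22.png');cv2.imwrite('pics/a5.png',cv2.resize(c['img'][170:295,350:475,::-1],None,fx=5,fy=4.7,interpolation=2))"
```

```text
t23.4 pos [0.4709 0.1513 0.2502] ax [-0.035  0.036 -0.999] ytool deg -2.17 q6 1.73 F [ 0.4  0.  -3.7] w 0.0059
```

View pics/a5.png

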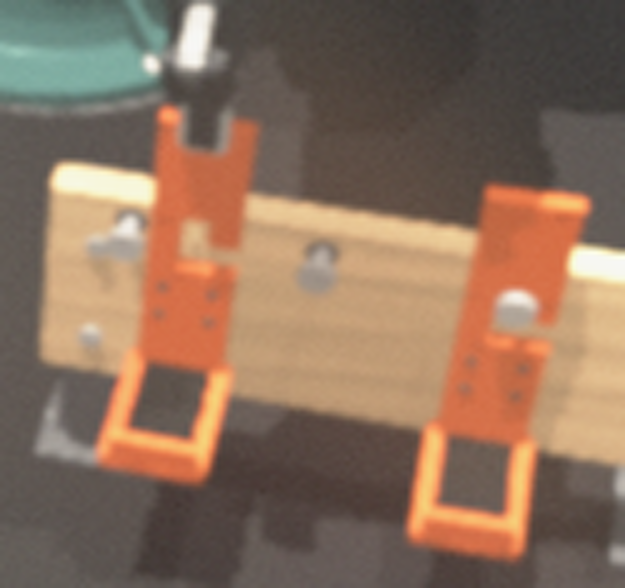

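Call:
move_arm --pt "0 0.3 0 0.08" --pt "-0.18 0.05 0 0" --pt "0 0 0 0" --pt "0 0 0 0"

```text
t: 23.73
tool_pos: [0.4669, 0.1626, 0.2499]
tcp_rot: [0.507, 0.51, -0.508, 0.474]
contact_force: [0.4, 0.1, -2.5]
gripper_width: 0.0064
```

```bash
python3 -c "
from h import *
st();c=snap('scene','s22.png');cv2.imwrite('pics/a6.png',cv2.resize(c['img'][170:295,350:475,::-1],None,fx=5,fy=4.7,interpolation=2))"
```

```text
t23.7 pos [0.4669 0.1626 0.2499] ax [-0.035  0.035 -0.999] ytool deg -1.78 q6 1.75 F [ 0.4  0.1 -2.5] w 0.0064
```

View pics/a6.png

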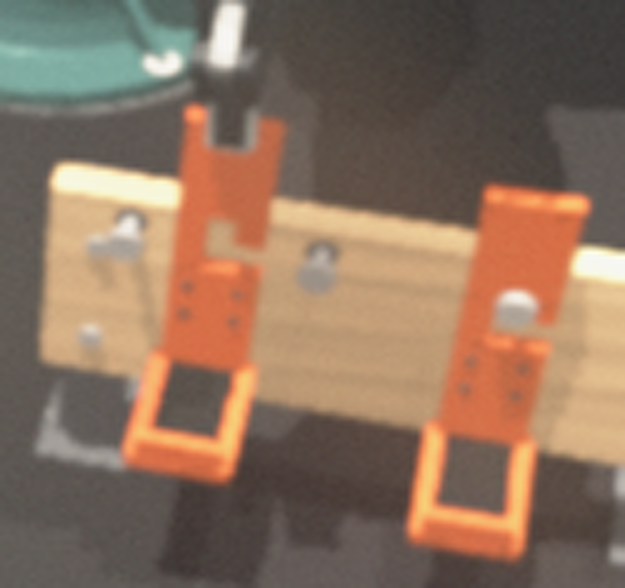

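Call:
move_arm --pt "-0.08 0.1 0 0" --pt "0 0.25 0 0" --pt "0 0.25 0 0" --pt "0 0.25 0 0" --pt "0 0.15 0 0" --pt "0 0 0 0"

```text
t: 24.28
tool_pos: [0.4643, 0.1961, 0.2499]
tcp_rot: [0.508, 0.51, -0.508, 0.474]
contact_force: [1.1, 0.2, -4.4]
gripper_width: 0.006
```

```bash
python3 -c "
from h import *
st();c=snap('scene','s22.png');cv2.imwrite('pics/a7.png',cv2.resize(c['img'][180:280,365:465,::-1],None,fx=6,fy=6,interpolation=2))"
```

```text
t24.3 pos [0.4643 0.1961 0.2499] ax [-0.035  0.036 -0.999] ytool deg -1.78 q6 1.81 F [ 1.1  0.2 -4.4] w 0.0060
```

View pics/a7.png

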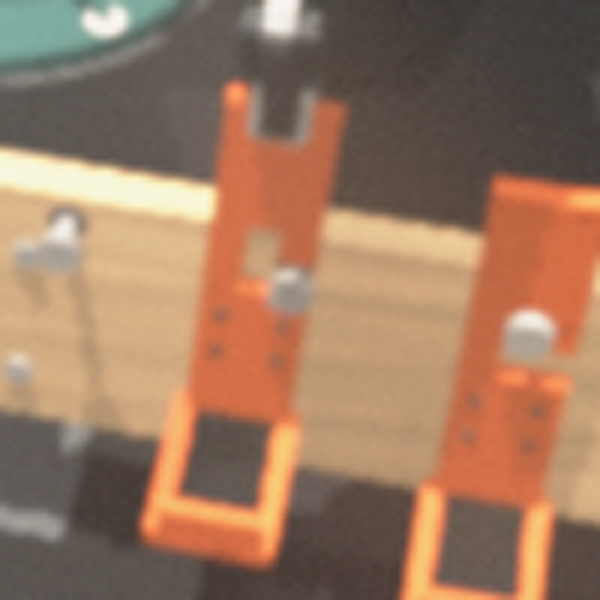

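Call:
move_arm --pt "0 0.2 0 0" --pt "0 0.15 0 0" --pt "0 0 0 0"

```text
t: 24.58
tool_pos: [0.4644, 0.2071, 0.2499]
tcp_rot: [0.507, 0.509, -0.508, 0.474]
contact_force: [0.8, 0.5, -2.4]
gripper_width: 0.006
```

```bash
python3 -c "
from h import *
st();c=snap('scene','s22.png');cv2.imwrite('pics/a8.png',cv2.resize(c['img'][180:280,365:465,::-1],None,fx=6,fy=6,interpolation=2))"
```

```text
t24.6 pos [0.4644 0.2071 0.2499] ax [-0.035  0.035 -0.999] ytool deg -1.79 q6 1.84 F [ 0.8  0.5 -2.4] w 0.0060
```

View pics/a8.png

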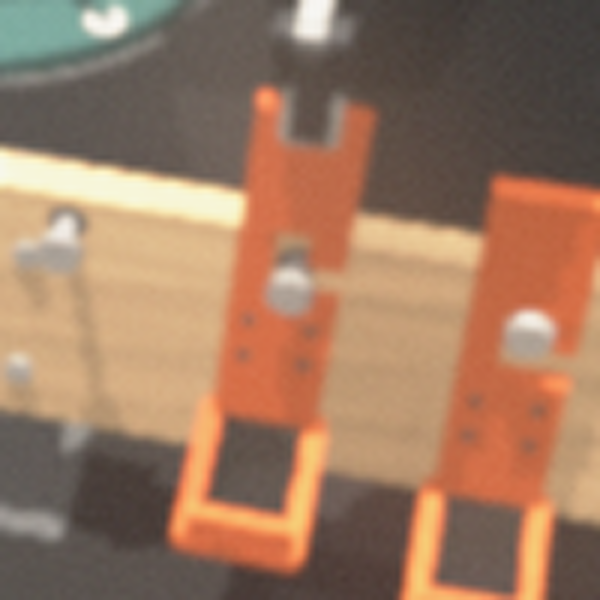

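Stem centred in the channel. Lower.

Call:
move_arm --pt "0 0.02 -0.2 0" --pt "0 0 -0.2 0" --pt "0 0 -0.15 0" --pt "0 0 0 0"

```text
t: 24.97
tool_pos: [0.4643, 0.2072, 0.2315]
tcp_rot: [0.507, 0.509, -0.508, 0.474]
contact_force: [0.7, -0.6, -3.2]
gripper_width: 0.0062
```

Call:
move_arm --pt "0 0 -0.1 0" --pt "0 0 -0.05 0" --pt "0 0 0 0"

```text
t: 25.22
tool_pos: [0.4648, 0.2071, 0.2289]
tcp_rot: [0.509, 0.509, -0.507, 0.475]
contact_force: [-1.2, -0.4, -2.5]
gripper_width: 0.006
```

Call:
move_arm --pt "0 0 -0.06 0" --pt "0 0 -0.04 0" --pt "0 0 0 0"

```text
t: 25.47
tool_pos: [0.4652, 0.2071, 0.229]
tcp_rot: [0.51, 0.508, -0.505, 0.475]
contact_force: [-0.3, -1.5, -2.8]
gripper_width: 0.0063
```

```bash
python3 -c "
from h import *
st();c=snap('scene','s22.png');cv2.imwrite('pics/a9.png',cv2.resize(c['img'][180:280,365:465,::-1],None,fx=6,fy=6,interpolation=2))"
```

```text
t25.5 pos [0.4652 0.2071 0.229 ] ax [-0.027  0.038 -0.999] ytool deg -1.84 q6 1.84 F [-0.3 -1.5 -2.8] w 0.0063
```

View pics/a9.png

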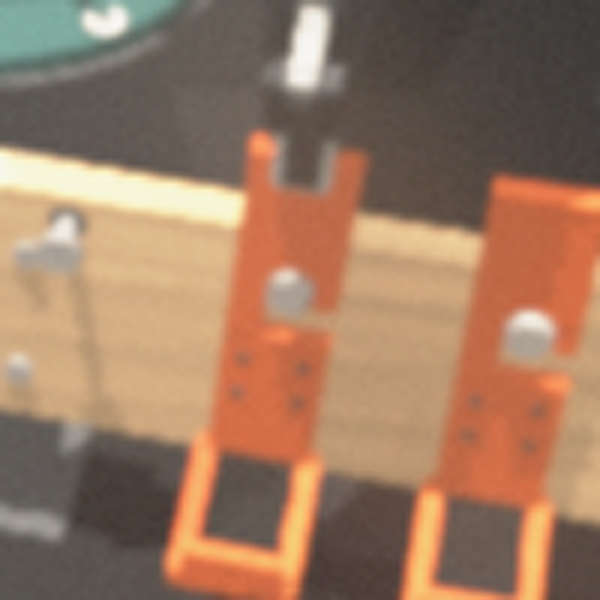

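Not sinking further: the slot top rests on the stud. Release and retreat.

Call:
move_arm --pt "0 0 -0.02 0" --pt "0 0 0 0" --pt "0 0 0 0" --pt "0 0 0 0" --pt "0 0 0 0" --hand 0.4

```text
t: 25.93
tool_pos: [0.4658, 0.207, 0.2279]
tcp_rot: [0.511, 0.508, -0.505, 0.476]
contact_force: [-1.3, 0.3, 0.4]
gripper_width: 0.0258
```

Call:
move_arm --pt "0 0 0.2 0" --pt "0 0 0.5 0" --pt "0 0 0.8 0" --pt "0 0 0.8 0" --pt "0 0 0.3 0" --pt "0 0 0 0"

```text
t: 26.43
tool_pos: [0.4647, 0.2067, 0.31]
tcp_rot: [0.51, 0.508, -0.506, 0.475]
contact_force: [-0.0, -0.2, 0.1]
gripper_width: 0.0254
```

```bash
python3 -c "
from h import *
st();c=snap('scene','s23.png');cv2.imwrite('pics/a10.png',cv2.resize(c['img'][180:290,350:520,::-1],None,fx=4.5,fy=4.5,interpolation=2))"
```

```text
t26.4 pos [0.4647 0.2067 0.31  ] ax [-0.028  0.037 -0.999] ytool deg -1.86 q6 1.84 F [-0.  -0.2  0.1] w 0.0254
```

View pics/a10.png

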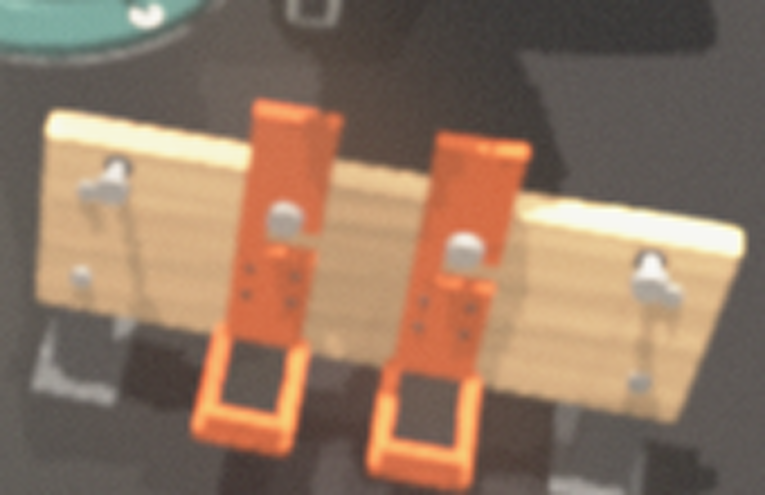

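Call:
move_arm --pt "0.3 -0.7 0 -0.1" --pt "0.3 -0.9 0 -0.13" --pt "0.3 -0.9 0 -0.13" --pt "0.3 -0.9 0 -0.13" --pt "0.3 -0.9 0 -0.13" --pt "0.3 -0.9 0 -0.13" --pt "0.3 -0.9 0 -0.13" --pt "0.3 -0.9 0 -0.13" --pt "0.3 -0.9 0 -0.13" --pt "0.3 -0.9 0 -0.13" --pt "0.3 -0.9 0 -0.13" --pt "0.3 -0.9 0 -0.13" --pt "0.3 -0.9 0 -0.13" --pt "0.3 -0.9 0 -0.13" --pt "0.3 -0.9 0 -0.13" --pt "0.2 -0.9 0 -0.13" --pt "0.1 -0.9 0 -0.1" --pt "0 -0.5 0 0" --pt "0 0 0 0" --hand 1

```text
t: 28.07
tool_pos: [0.6078, -0.2844, 0.2906]
tcp_rot: [0.553, 0.463, -0.553, 0.417]
contact_force: [-0.6, 0.2, -1.7]
gripper_width: 0.0
```

```bash
python3 -c "
from h import *
st();c=snap('scene','s24.png');cv2.imwrite('pics/a11.png',cv2.resize(c['img'][190:290,190:310,::-1],None,fx=6,fy=6,interpolation=2))"
```

```text
t28.1 pos [ 0.6078 -0.2844  0.2906] ax [-0.04   0.051 -0.998] ytool deg -12.93 q6 1.23 F [-0.6  0.2 -1.7] w 0.0000
```

View pics/a11.png

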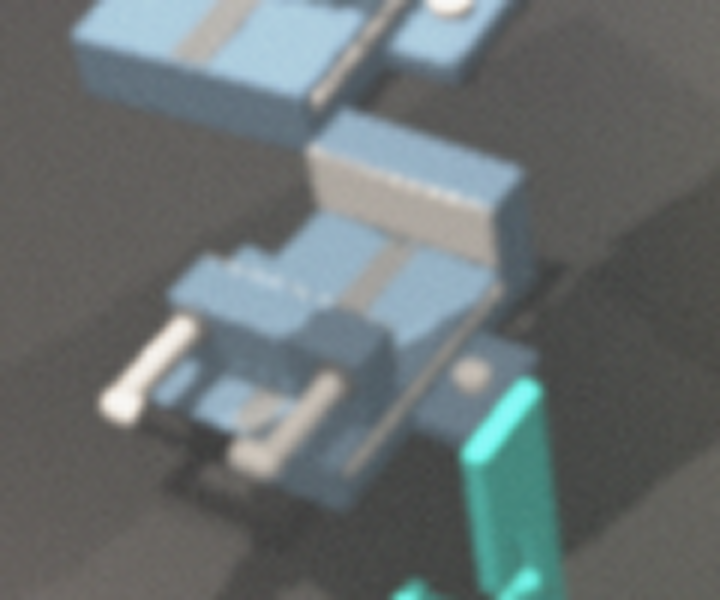

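View pics/s24.png

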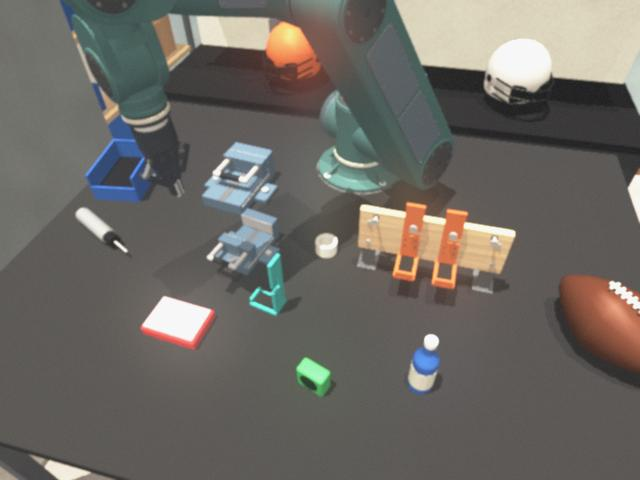

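```bash
python3 -c "
from h import *
c=snap('scene');
for x,y in((122,402),(255,457)): print(onz(c,190+x/6-.4,190+y/6-.4,.058))
"
```

```text
[ 0.55636504 -0.28492118  0.058     ]
[ 0.57260211 -0.21695757  0.058     ]
```

Call:
move_arm --pt "0.05 0.5 0 0.1" --pt "0 0.2 -0.5 0" --pt "0 0 -0.9 0" --pt "0 0 -0.9 0" --pt "0 0 -0.9 0" --pt "0 0 -0.8 0" --pt "0 0 0 0" --pt "0 0 0 0"

```text
t: 28.83
tool_pos: [0.6081, -0.2485, 0.1686]
tcp_rot: [0.55, 0.468, -0.548, 0.423]
contact_force: [0.2, -0.2, 0.9]
gripper_width: -0.0
```

```bash
python3 -c "
from h import *
st();t=snap('top','t24.png');print([onz(t,*p,.032) for p in((400,187),(450,190))])"
```

```text
t28.8 pos [ 0.6081 -0.2485  0.1686] ax [-0.037  0.051 -0.998] ytool deg -11.83 q6 1.25 F [ 0.2 -0.2  0.9] w -0.0000
[array([ 0.68092156, -0.22390395,  0.032     ]), array([ 0.67404327, -0.36372326,  0.032     ])]
```

Call:
move_arm --pt "0 -0.3 -0.5 0" --pt "0 0 -0.9 0" --pt "0 0 -0.9 0" --pt "0 0 -0.7 0" --pt "0 0 -0.3 0" --pt "0 0 0 0" --pt "0 0 0 0"

```text
t: 29.47
tool_pos: [0.6138, -0.2582, 0.0794]
tcp_rot: [0.552, 0.463, -0.545, 0.43]
contact_force: [0.5, 0.6, 1.0]
gripper_width: -0.0001
```

```bash
python3 -c "
from h import *
st();c=snap('scene','s24.png');cv2.imwrite('pics/a12.png',cv2.resize(c['img'][190:290,190:310,::-1],None,fx=6,fy=6,interpolation=2))"
```

```text
t29.5 pos [ 0.6138 -0.2582  0.0794] ax [-0.022  0.042 -0.999] ytool deg -11.68 q6 1.24 F [0.5 0.6 1. ] w -0.0001
```

View pics/a12.png

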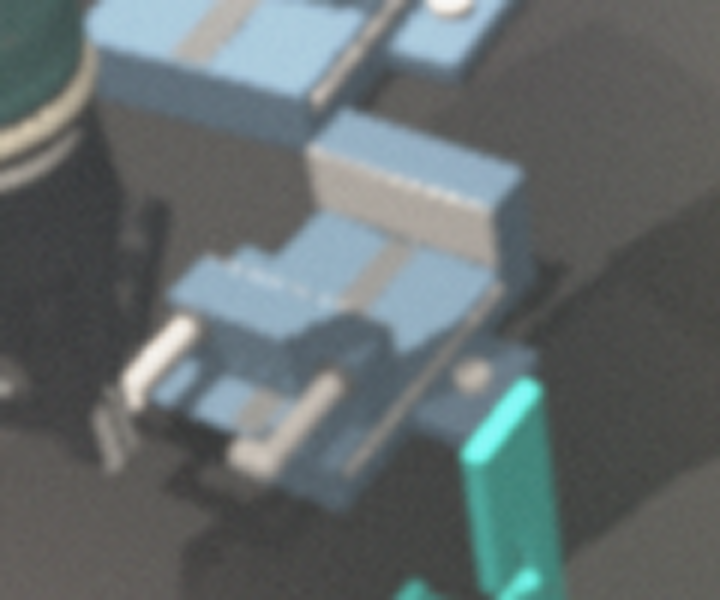

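Call:
move_arm --pt "0 0 -0.5 0" --pt "0 0 -0.5 0" --pt "0 0 0 0" --pt "0 0 0 0"

```text
t: 29.85
tool_pos: [0.6175, -0.26, 0.0563]
tcp_rot: [0.553, 0.46, -0.544, 0.433]
contact_force: [0.7, -0.4, 0.1]
gripper_width: 0.0004
```

Call:
move_arm --pt "-0.4 0.085 0 0" --pt "-0.4 0.085 0 0" --pt "-0.4 0.085 0 0" --pt "0 0 0 0"

```text
t: 30.18
tool_pos: [0.5831, -0.2534, 0.0623]
tcp_rot: [0.553, 0.458, -0.543, 0.436]
contact_force: [-0.0, -0.4, 0.7]
gripper_width: 0.0001
```

```bash
python3 -c "
from h import *
st();c=snap('scene','s24.png');cv2.imwrite('pics/a13.png',cv2.resize(c['img'][190:290,190:310,::-1],None,fx=6,fy=6,interpolation=2))"
```

```text
t30.2 pos [ 0.5831 -0.2534  0.0623] ax [-0.008  0.034 -0.999] ytool deg -11.64 q6 1.22 F [-0.  -0.4  0.7] w 0.0001
```

View pics/a13.png

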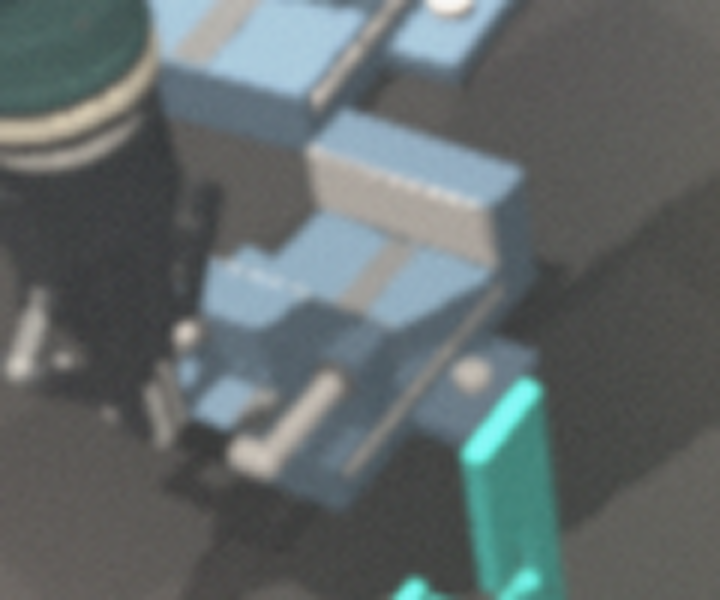

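Call:
move_arm --pt "0 0 -0.45 0" --pt "0 0 0 0" --pt "0 0 0 0"

```text
t: 30.48
tool_pos: [0.5872, -0.2552, 0.0524]
tcp_rot: [0.554, 0.455, -0.542, 0.438]
contact_force: [-0.4, -0.6, 0.9]
gripper_width: 0.0001
```

Call:
move_arm --pt "-0.4 0.085 -0.06 0" --pt "-0.4 0.085 -0.06 0" --pt "-0.4 0.085 -0.05 0" --pt "0 0 0 0"

```text
t: 30.82
tool_pos: [0.5557, -0.2495, 0.0514]
tcp_rot: [0.555, 0.453, -0.54, 0.441]
contact_force: [0.6, -0.1, -0.0]
gripper_width: -0.0002
```

Call:
move_arm --pt "-0.4 0.085 -0.06 0" --pt "-0.4 0.085 -0.06 0" --pt "-0.4 0.085 -0.05 0" --pt "0 0 0 0"

```text
t: 31.15
tool_pos: [0.5223, -0.2432, 0.0493]
tcp_rot: [0.556, 0.452, -0.54, 0.443]
contact_force: [0.4, 0.0, -0.1]
gripper_width: 0.0003
```

```bash
python3 -c "
from h import *
st();c=snap('scene','s24.png');cv2.imwrite('pics/a14.png',cv2.resize(c['img'][190:290,190:310,::-1],None,fx=6,fy=6,interpolation=2))"
```

```text
t31.1 pos [ 0.5223 -0.2432  0.0493] ax [ 0.01   0.024 -1.   ] ytool deg -11.57 q6 1.18 F [ 0.4  0.  -0.1] w 0.0003
```

View pics/a14.png

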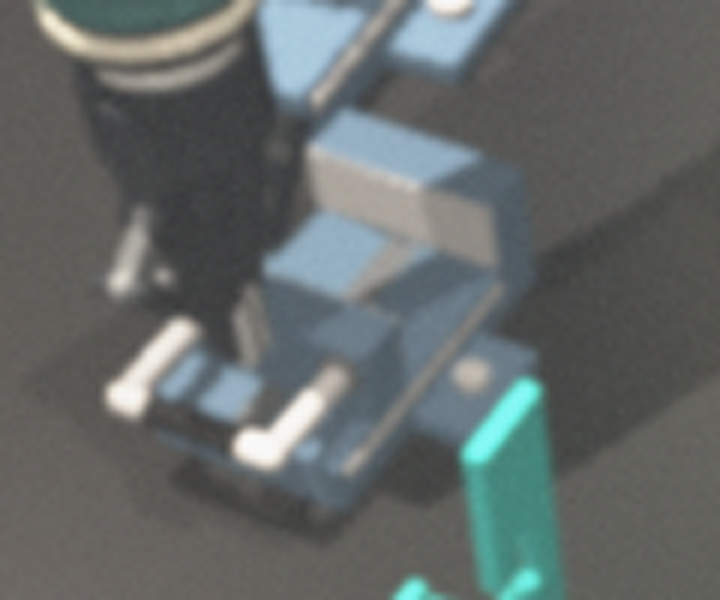

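Call:
move_arm --pt "0.25 -0.05 0 0" --pt "0 0 0 0" --pt "0 0 -0.25 0" --pt "0 0 -0.2 0" --pt "0 0 0 0"

```text
t: 31.62
tool_pos: [0.5364, -0.247, 0.0361]
tcp_rot: [0.556, 0.45, -0.539, 0.444]
contact_force: [-0.1, 0.3, 0.1]
gripper_width: 0.0005
```

```bash
python3 -c "
from h import *
st();c=snap('scene','s25.png');cv2.imwrite('pics/a15.png',cv2.resize(c['img'][190:290,190:310,::-1],None,fx=6,fy=6,interpolation=2));p=manip.get_obs()['tool_pos'];print((proj(c,[p,p-[0,0,.011]])-[190,190])*6)"
```

```text
t31.6 pos [ 0.5364 -0.247   0.0361] ax [ 0.014  0.022 -1.   ] ytool deg -11.54 q6 1.19 F [-0.1  0.3  0.1] w 0.0005
[[227.72323555 415.94544276]
 [231.67006086 432.96939184]]
```

View pics/a15.png

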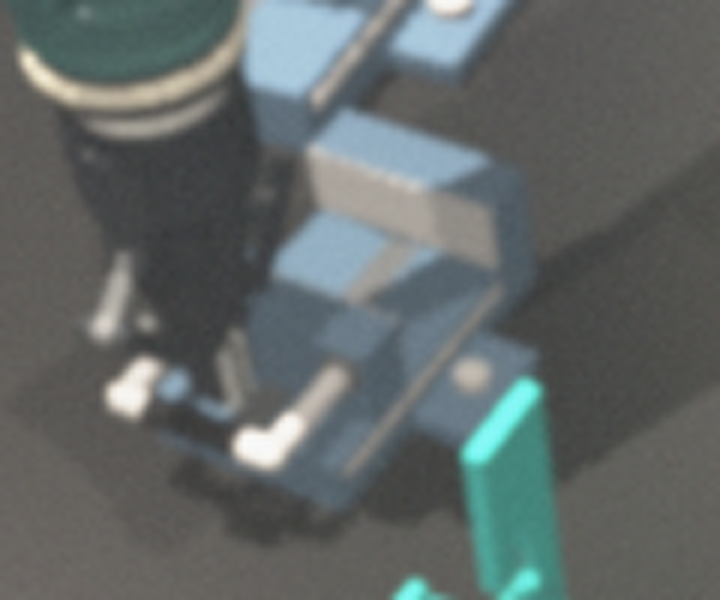

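Call:
move_arm --pt "-0.4 0.085 0 0" --pt "-0.4 0.085 0 0" --pt "-0.4 0.085 0 0" --pt "-0.4 0.085 0 0" --pt "0 0 0 0"

```text
t: 32.08
tool_pos: [0.4905, -0.2368, 0.036]
tcp_rot: [0.558, 0.449, -0.537, 0.446]
contact_force: [-0.1, -0.4, 0.4]
gripper_width: 0.0003
```

```bash
python3 -c "
from h import *
st();c=snap('scene','s25.png');cv2.imwrite('pics/a16.png',cv2.resize(c['img'][190:290,190:310,::-1],None,fx=6,fy=6,interpolation=2))"
```

```text
t32.1 pos [ 0.4905 -0.2368  0.036 ] ax [ 0.02   0.022 -1.   ] ytool deg -11.46 q6 1.15 F [-0.1 -0.4  0.4] w 0.0003
```

View pics/a16.png

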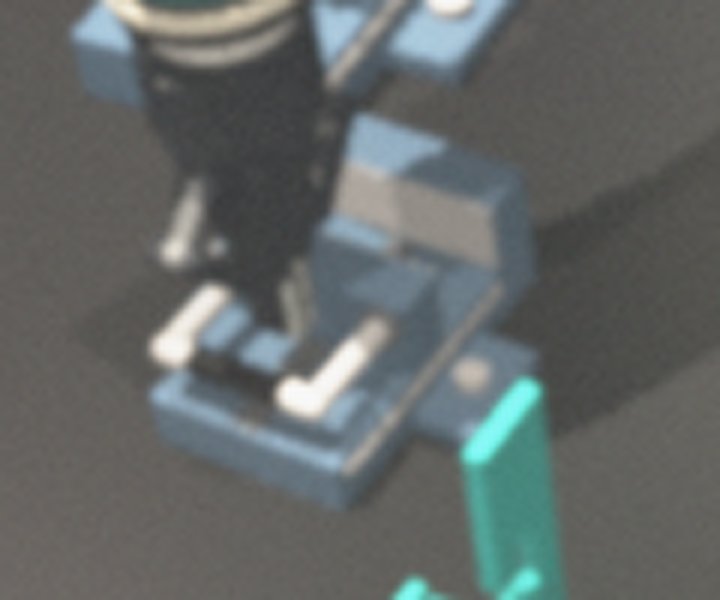

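Call:
move_arm --pt "-0.4 0.085 0 0" --pt "-0.4 0.085 0 0" --pt "-0.3 0.065 0 0" --pt "0 0 0 0"

```text
t: 32.47
tool_pos: [0.4629, -0.2316, 0.0366]
tcp_rot: [0.559, 0.447, -0.535, 0.448]
contact_force: [0.9, -0.0, -0.3]
gripper_width: -0.0001
```

Call:
move_arm --pt "-0.25 0.053 0 0" --pt "-0.25 0.053 0 0" --pt "-0.2 0.04 0 0"

```text
t: 32.72
tool_pos: [0.4462, -0.2286, 0.0371]
tcp_rot: [0.56, 0.446, -0.534, 0.45]
contact_force: [6.5, 1.1, -3.0]
gripper_width: -0.0002
```

```bash
python3 -c "
from h import *
st();c=snap('scene','s25.png');cv2.imwrite('pics/a17.png',cv2.resize(c['img'][190:290,190:310,::-1],None,fx=6,fy=6,interpolation=2))"
```

```text
t32.7 pos [ 0.4462 -0.2286  0.0371] ax [ 0.033  0.02  -0.999] ytool deg -11.38 q6 1.11 F [ 6.5  1.1 -3. ] w -0.0002
```

View pics/a17.png

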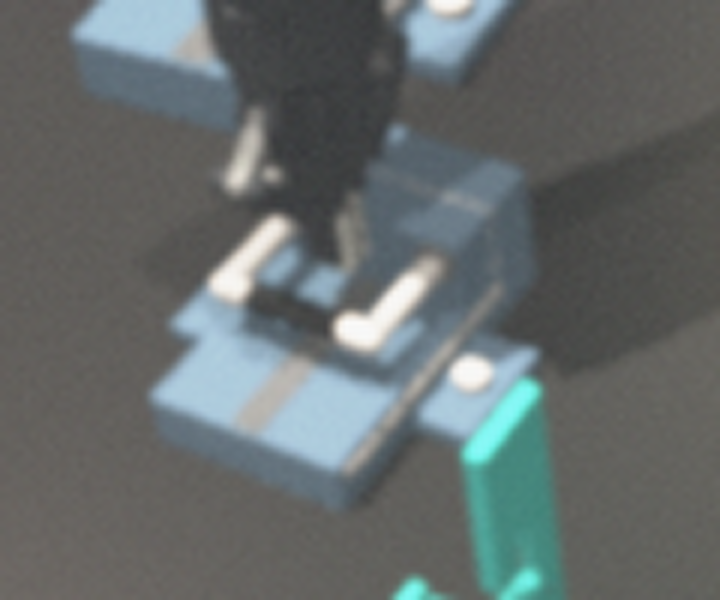

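Nearly shut; press on with small steps until the force shows a stop.

Call:
move_arm --pt "-0.25 0.05 0 0" --pt "-0.25 0.05 0 0" --pt "-0.25 0.05 0 0"

```text
t: 33.02
tool_pos: [0.4457, -0.2309, 0.0412]
tcp_rot: [0.569, 0.436, -0.522, 0.462]
contact_force: [41.8, -0.5, -25.4]
gripper_width: 0.0001
```

Call:
move_arm --pt "-0.35 0.07 0 0" --pt "-0.35 0.07 0 0"

```text
t: 33.18
tool_pos: [0.4448, -0.2335, 0.0457]
tcp_rot: [0.576, 0.427, -0.512, 0.473]
contact_force: [55.4, -2.5, -27.5]
gripper_width: 0.0
```

```bash
python3 -c "
from h import *
st();c=snap('scene','s25.png');cv2.imwrite('pics/a18.png',cv2.resize(c['img'][190:290,190:310,::-1],None,fx=6,fy=6,interpolation=2))
for x,y in((232,283),(357,330)): print(onz(c,190+x/6-.4,190+y/6-.4,.058))"
```

```text
t33.2 pos [ 0.4448 -0.2335  0.0457] ax [ 0.111  0.008 -0.994] ytool deg -10.85 q6 1.07 F [ 55.4  -2.5 -27.5] w 0.0000
[ 0.47666721 -0.26738037  0.058     ]
[ 0.49141635 -0.20208973  0.058     ]
```

View pics/a18.png

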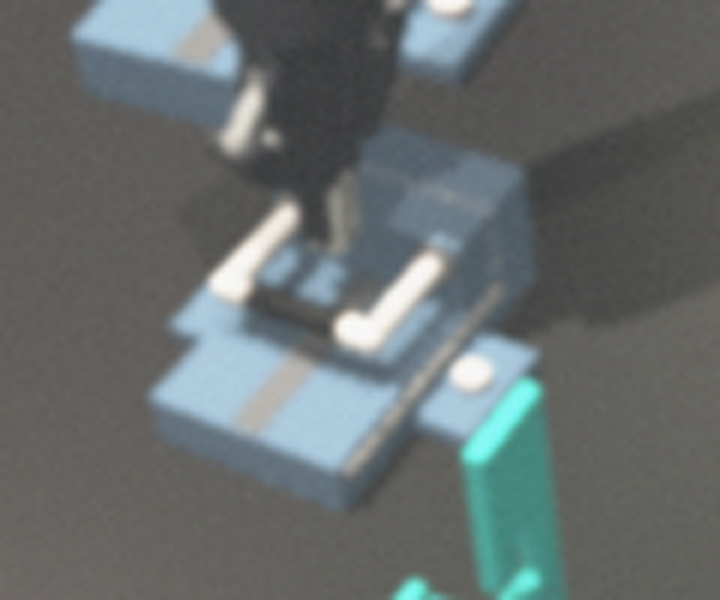

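Call:
move_arm --pt "0.3 -0.06 0 0" --pt "0 0 0 0" --pt "0 0 0.4 0" --pt "0 0 0.8 0" --pt "0 0 0.9 0" --pt "0 0 0.9 0" --pt "0 0 0.9 0" --pt "0 0 0.9 0" --pt "0 0 0.9 0" --pt "0 0 0.5 0" --pt "0 0 0 0"

```text
t: 34.15
tool_pos: [0.4567, -0.2379, 0.2426]
tcp_rot: [0.575, 0.427, -0.513, 0.474]
contact_force: [-0.3, -0.0, 0.3]
gripper_width: -0.0002
```

Call:
move_arm --pt "-0.2 -0.5 0 0" --pt "-0.3 -0.8 0 0" --pt "-0.3 -0.8 0 0" --pt "-0.3 -0.8 0 0" --pt "-0.3 -0.8 0 0" --pt "0 0 0 0" --pt "0 0 0 0"

```text
t: 34.73
tool_pos: [0.4123, -0.3526, 0.2386]
tcp_rot: [0.574, 0.43, -0.513, 0.473]
contact_force: [-0.0, 0.9, 0.7]
gripper_width: 0.0001
```

```bash
python3 -c "
from h import *
st();c=snap('scene','s26.png');t=snap('top','t26.png');cv2.imwrite('pics/a19.png',cv2.resize(c['img'][190:290,190:310,::-1],None,fx=6,fy=6,interpolation=2))
a=cv2.imread('pics/scene0.png');cv2.imwrite('pics/a20.png',cv2.resize(t['img'][130:310,130:450,::-1],None,fx=2.4,fy=2.4,interpolation=2))"
```

```text
t34.7 pos [ 0.4123 -0.3526  0.2386] ax [ 0.105  0.008 -0.994] ytool deg -10.67 q6 0.85 F [-0.   0.9  0.7] w 0.0001
```

View pics/a19.png

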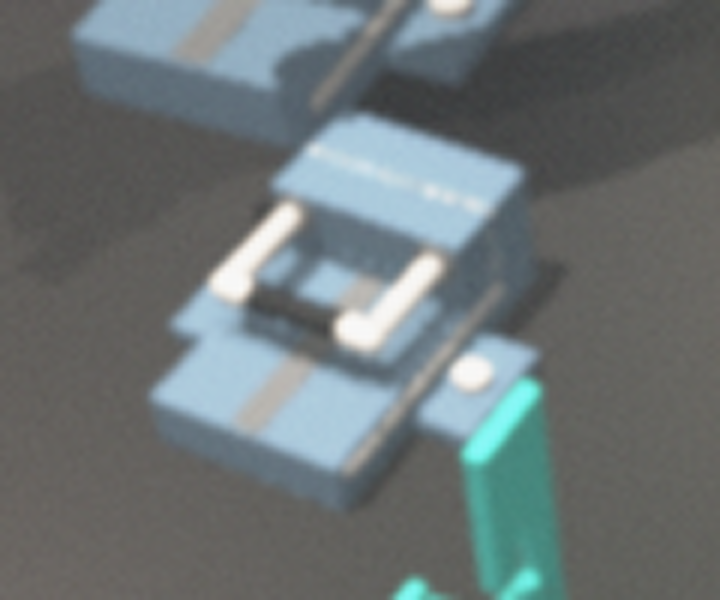

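View pics/s26.png

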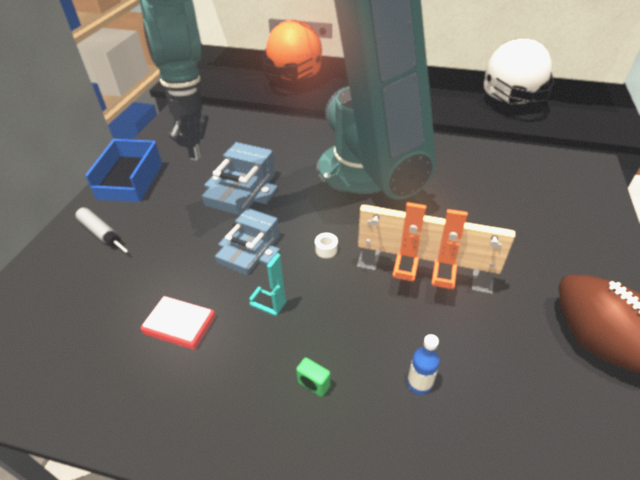

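View pics/a20.png

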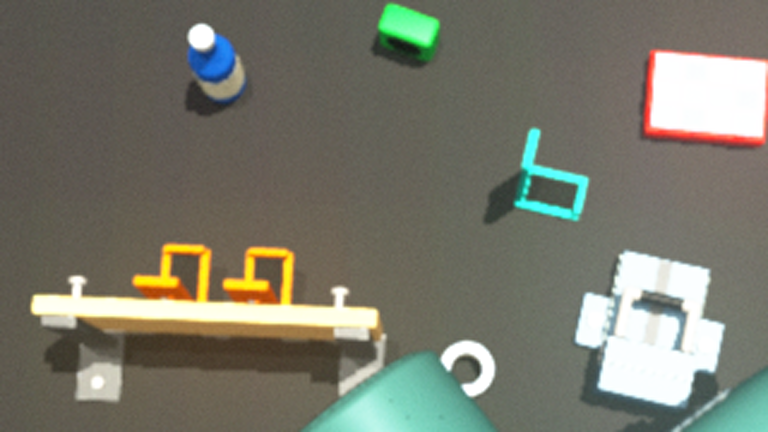

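```bash
python3 -c "
from h import *
t=snap('top');c=snap('scene')
T=lambda x,y:(130+x/2.4-.3,130+y/2.4-.3)
for a,b,e in(((135,281),(180,281),((163,248),(210,250))),((226,285),(269,285),((246,252),(293,253)))):
  m=lambda p,q:((p[0]+q[0])/2,(p[1]+q[1])/2)
  print('top',onz(t,*T(*m(a,b)),.255),'lip top',onz(t,*T(*m(*e)),.102))
a=cv2.imread('pics/s23.png')[195:290,350:520].astype(int);b=c['img'][195:290,350:520,::-1].astype(int);print('diff',np.abs(a-b).mean())
cv2.imwrite('pics/a21.png',cv2.resize(c['img'][190:290,380:490,::-1],None,fx=6,fy=6,interpolation=2))"
```

```text
top [0.46836501 0.29399885 0.255     ] lip top [0.52922854 0.29533082 0.102     ]
top [0.46543698 0.20538206 0.255     ] lip top [0.5264272  0.20423261 0.102     ]
diff 7.998555211558307
```

View pics/a21.png

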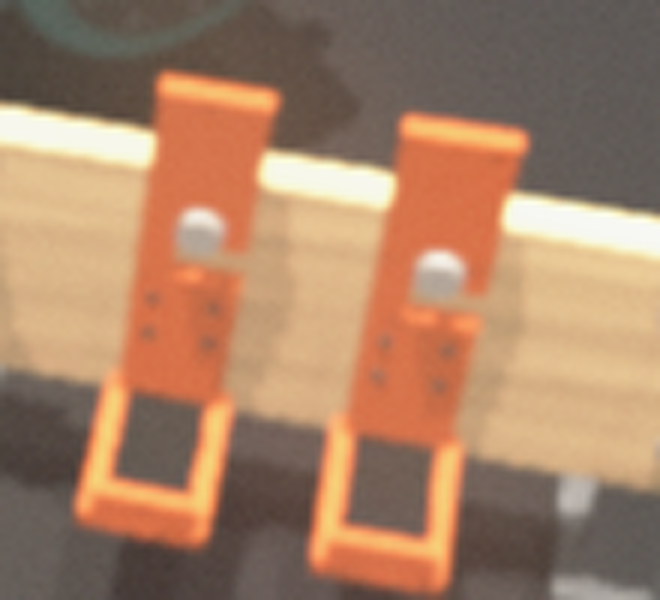

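```bash
python3 -c "
from h import *
st();print(manip.close_job())"
```

```text
t34.9 pos [ 0.4131 -0.3513  0.2395] ax [ 0.106  0.007 -0.994] ytool deg -10.53 q6 0.85 F [-0.3 -0.1 -0. ] w 0.0004
the job is handed in; nothing more can be done
None
```

I opened the vise to a gap of about 81 mm and hung hanger1 on stud 3. I then hung the only other orange hanger (hanger2) on stud 2, shut the empty vise and handed the job in at about 35 s.

**Last checks:**
- **Hangers:** the final pictures show both hangers on their studs with the arm pointing away from the board. In the top view each measures within about 1° of plumb. I compared pictures for stillness, but the arm's shadow had moved, so that comparison was not conclusive.
- **Vise:** no gap shows between the jaws. The handle bar measured within about 2 mm of its worked-out shut position, and the push force rose sharply at the stop.
- **Other objects:** by eye, the tape roll, case, bottle, tape measure and turquoise look-alike are where they were. The robot was clear of everything.

**What went wrong or disagreed:**
- **Handle:** two attempts to pinch the bar closed on nothing. The fingertips seem to stand higher than the stated tool offset. I pulled the jaw open by hooking the bar with one finger instead.
- **Closing push:** pushing the bar from outside rode over it. I pushed the back of the sliding jaw with the shut fingertips instead. The wrist force peaked at about 62 N against the stop.
- **Fingertips or gripper body:** I took that contact to be at the fingertips, where the 40 N limit on the gripper's body should not apply. I did not confirm it.
- **hanger2:** it shifted a few centimetres while I was carrying hanger1. I took this for the announced knock and measured its position again before picking it up.

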